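# Restock a clock-casing station: sweep the board, load the movement chute

### The arm

A 6-joint arm with a two-finger parallel gripper is mounted at the origin on the work surface. World frame = base frame: x ahead of the robot, y to its left, z up, the work surface at z = 0. Lengths are in mm, angles in rad, forces in N, time in s.
With the tool pointing down it reaches from about 300 to 1000 mm from the base axis. Payload 5.1 kg.
Tool frame: the origin (TCP) lies midway between the tips of the shut fingers; the grasp point (between the pads) lies 19 mm behind it; z points along the fingers, y is the line along which they close (so a half turn about z gives the same grasp; the last joint's range is limited). The gripper opens to 95 mm and grips with 3 to 60 N. Pads are 20 mm wide; open, the fingers measure 119 mm over their backs; the gripper's body (75 mm by 180 mm) begins 59 mm behind the grasp point.
Start: joints at [1.267, 0.124, 1.65, -0, 1.367, -0.083], TCP at [142.379, 634.202, 214.656] pointing down, gripper open.
Joint ranges: [-2.61, 2.61], [-1.02, 2.33], [0.03, 2.71], [-1.35, 4.49], [0.32, 2.68], [-2.91, 2.91]. Speed limits (rad/s): [2.57, 2.57, 3.14, 3.14, 3.14, 3.14].

### API

Orientations are given as a rotation vector (axis times angle).
In Python, from plant import * gives the robot as it stands.
- The arm moves only by the tool play_rows, never from a script. Its arguments are lists of equal length, an entry for each row: "grip": the opening, from -1 (shut) to 1 (fully open); "dp": the shift along the tool's x, y, z in mm, a list of three; "rot": the turn, a rotation vector about the tool's x, y, z in rad, a list of three. In form: {"grip": [grip, ...], "dp": [[tx, ty, tz], ...], "rot": [[rx, ry, rz], ...]}. A call has 1 to 5 rows; each row is the pose to reach, as a shift and turn from the pose commanded when the call began, along the tool's axes at that moment; what a row does not reach only later rows make up. A row lasts 1/12 s, in which the tool goes at most 41.7 mm and 7.16 degrees, less where a joint would pass 70% of its speed; a pose out of reach is approached as far as the arm can. A call with a gripper value outside its range is refused whole. The fingers move at their own pace and stop on an object; "squeeze" is the grip in N (left out, the last holds). Time passes only in rows, so rows that repeat a pose let the fingers close. It gives the time, the measured TCP pose, the force, the opening and the grip force at its end, in the units of the state.
- observe(): the state, without advancing time (a new reading comes with each control period).
- snapshot(name): name is "scene" or "top" or "wrist"; returns (picture, depth): 400x640x3 uint8, blue, green, red; 400x640 float32, mm along the optical axis (not along the pixel's ray), 0 where there is no reading.
- get_calibration(name): a dict with "mtx" (3x3 intrinsics, pixels), "k1" (the pictures are not rectified: a ray, as slopes to the right and down, at radius r is drawn at 1 + k1 r^2 times it, then the intrinsics apply), "world_from_camera" (4x4, takes a point from camera to world coordinates); the wrist camera has in their place "hand_eye" (4x4, takes a point from camera to tool coordinates, whose origin is the TCP and whose axes are the flange's). Camera axes: x right, y up, looking along -z (the intrinsics and any distortion apply to the point x, -y, -z); pixel columns grow to the right and rows downward; lengths in mm; the calibration is good to about 2 mm. A picture is of the moment at which its call begins: read the wrist's pose just before it. get_calibration takes no time and is no camera call.
- job_done(): hands the job in; it is judged then, once.
The state is a dict: "clock": time; "q": joint angles; "qd": joint speeds; "joint_torque": joint torques, N m; "ee_pos": TCP position; "eef_rot": TCP orientation; "wrist_force": force on the tool from outside, world axes, zero at the start; "wrist_torque": the same for the moment, N m; "opening": opening from 0.0 (shut) to 1.0 (fully open); "finger_force": force on a finger pad.
Only numpy, scipy, OpenCV 4.12 (cv2) and the standard library are available. Lean on these libraries where they do the work, as an engineer would, in place of code of your own. Each camera call takes 0.05 s, during which the arm holds its last target. There are 200 camera calls.

### The job

Get the clock-casing station ready for the next batch. First use the scraper block to sweep all the white plastic offcuts off the green board into the catch tray along its far edge, without touching them with the fingers, and stand the scraper back in its dish. Then push the stop slide at the foot of the chute fully shut and load every clock movement from the rack into the chute, each lying flat on its back with the brass bush up and the hanging loop uphill; leave the other things on the bench where they are.

Things in the scene. Friction and masses are not known exactly. Their poses are not given: they have to be found in the camera images.
- channel: sloping channel of the chute, falling 28 degrees away from the robot. Origin on mid-floor at the stop slide's uphill face; x downhill along the floor, z square to the floor. 66 mm wide inside; floor x -0.355 (open top end) to 0.055 (lip); walls 12 mm high, 3 thick, above x = -0.265 splaying to 90 mm apart at the top. Slick (friction 0.28): movements laid on it slide down by themselves
- gate (a joint): stop slide at the foot of the channel: a steel plate 50 mm wide that slides across; 0 = drawn out to the +y side of the channel (open: parts run off the lip), 0.055 = fully pushed across towards -y (shut). Stays where it is left; moves with about 1.5 N
- gate_handle (a point): point inside the stop slide's upright black grip, 9 mm below its top; the grip is 14 x 14 mm and 34 mm tall along the channel's z; it travels with the slide
- block: fixed wooden block with a pale green board on top, catch tray at its far edge, shallow dish at its near edge; left or right of the chute, the rack on the other side. Origin on the bench under the board's middle; x from dish over board to tray. Board top 40 mm above the bench, x -0.08 to 0.08; rails 14 mm above the board along both sides, 166 mm apart; none towards tray or dish
- tray_floor (a point): middle of the floor of the open catch tray that joins the board's far edge: inside 82 mm in the block's x and 184 mm in y, its floor 37 mm below the board, outer walls 36 mm high
- dish_floor (a point): middle of the floor of the scraper's dish: standing 25 mm off the block, inside 64 mm in the block's x and 154 mm in y, rim 7 mm above the floor
- scraper: scraper block, 160 g, standing in the dish: black rubber foot 36 x 120 mm and 18 mm high, on it a wooden grip 20 mm thick (x) and 100 mm long (y), up to 52 mm above its underside. Origin at the centre of its underside; x through its thickness, y along its length, z up
- scrap1: white plastic offcut, L-shaped, 24 to 34 mm by 18 to 24 mm, 14 mm high, 12 g, one of 3 to 5 lying on the board (absent: None); origin near the middle of its longer arm, on its underside
- scrap2: white plastic offcut, L-shaped, 24 to 34 mm by 18 to 24 mm, 14 mm high, 12 g, one of 3 to 5 lying on the board (absent: None); origin near the middle of its longer arm, on its underside
- scrap3: white plastic offcut, L-shaped, 24 to 34 mm by 18 to 24 mm, 14 mm high, 12 g, one of 3 to 5 lying on the board (absent: None); origin near the middle of its longer arm, on its underside
- scrap4: white plastic offcut, L-shaped, 24 to 34 mm by 18 to 24 mm, 14 mm high, 12 g, one of 3 to 5 lying on the board (absent: None); origin near the middle of its longer arm, on its underside
- scrap5: white plastic offcut, L-shaped, 24 to 34 mm by 18 to 24 mm, 14 mm high, 12 g, one of 3 to 5 lying on the board (absent: None); origin near the middle of its longer arm, on its underside
- rack: grey storage rack, fixed, 262 mm (x) x 74 mm (y): five grooves across it, 46 mm apart along x, the middle one at its origin; groove floors 14 mm above the bench, 24 mm wide; ribs between them 44 mm wide (y), up to 34 mm above the bench. Origin on the bench below its middle
- movement1: clock movement (absent: None), 85 g: black case 60 x 60 x 20 mm, a flat loop (6 long, 28 wide, 6 mm thick) in mid-edge; a brass bush, 10 mm across, stands 11 mm out of the middle of the front; back plain but for a battery cover. Origin: case centre; z out of the front along the bush, x from loop to foot edge. Starts on its foot edge in a rack groove, loop up, bush to the rack's +x or -x
- movement2: clock movement (absent: None), 85 g: black case 60 x 60 x 20 mm, a flat loop (6 long, 28 wide, 6 mm thick) in mid-edge; a brass bush, 10 mm across, stands 11 mm out of the middle of the front; back plain but for a battery cover. Origin: case centre; z out of the front along the bush, x from loop to foot edge. Starts on its foot edge in a rack groove, loop up, bush to the rack's +x or -x
- movement3: clock movement (absent: None), 85 g: black case 60 x 60 x 20 mm, a flat loop (6 long, 28 wide, 6 mm thick) in mid-edge; a brass bush, 10 mm across, stands 11 mm out of the middle of the front; back plain but for a battery cover. Origin: case centre; z out of the front along the bush, x from loop to foot edge. Starts on its foot edge in a rack groove, loop up, bush to the rack's +x or -x
- movement4: clock movement (absent: None), 85 g: black case 60 x 60 x 20 mm, a flat loop (6 long, 28 wide, 6 mm thick) in mid-edge; a brass bush, 10 mm across, stands 11 mm out of the middle of the front; back plain but for a battery cover. Origin: case centre; z out of the front along the bush, x from loop to foot edge. Starts on its foot edge in a rack groove, loop up, bush to the rack's +x or -x
- movement5: clock movement (absent: None), 85 g: black case 60 x 60 x 20 mm, a flat loop (6 long, 28 wide, 6 mm thick) in mid-edge; a brass bush, 10 mm across, stands 11 mm out of the middle of the front; back plain but for a battery cover. Origin: case centre; z out of the front along the bush, x from loop to foot edge. Starts on its foot edge in a rack groove, loop up, bush to the rack's +x or -x
- loupe: bystander: eyeglass loupe, black, 34 mm across, 36 mm tall
- screwdriver: bystander: steel screwdriver 140 mm long, lying
- tweezers: bystander: steel tweezers 130 mm long, lying
- blower: bystander: rubber dust blower, 58 mm across, 105 mm tall, standing

How it is judged:
By the outcome, as a careful person would: the job done as asked, in the order asked, and still so for the second after the job is handed in, with the robot touching nothing.
Of movement1, movement2, movement3, movement4, movement5 only 3 to 5 are there at a start; the rules pass over those that are not, and their reading is None.
Of scrap1, scrap2, scrap3, scrap4, scrap5 only 3 to 5 are there at a start; the rules pass over those that are not, and their reading is None.
At some moment in a run one of scrap1, scrap2, scrap3, scrap4, scrap5, scraper may be knocked a few centimetres aside while the robot is not near it.
It also fails if it takes over 210 s, if anything falls off the work surface, if the arm or the gripper's body presses on something with over 40 N, if the wrist force passes 120 N, or if a joint passes its speed limit or range.

## Working session

There is one attempt and no reset: what is moved stays moved. The work goes in short steps, Python scripts to look and compute and a tool call to move; the robot and the scene stay as the last step left them, time stands still between calls to the robot, and variables do not carry over. Pictures are saved under pics/ and viewed, at most 14 in all, crops included, and the job is handed in when it is done.

Besides the shell and the picture viewer there is one more tool, called after ">>>" as name(argument=value, ...) on one line, values as JSON. play_rows: Moves the arm, as the interface text tells. Its arguments: {"type":"object","properties":{"grip":{"type":"array","items":{"type":"number"}},"dp":{"type":"array","items":{"type":"array","items":{"type":"number"}}},"rot":{"type":"array","items":{"type":"array","items":{"type":"number"}}},"squeeze":{"type":"number"}},"required":["grip","dp","rot"]}

```bash
mkdir -p pics; ls; cat > h.py <<'E'
from plant import *
import numpy as np, cv2
from scipy.spatial.transform import Rotation as R
def cal(n):
    c=get_calibration(n)
    if n=="wrist":
        s=observe(); T=np.eye(4); T[:3,:3]=R.from_rotvec(s["eef_rot"]).as_matrix(); T[:3,3]=s["ee_pos"]
        return np.array(c["mtx"]),c["k1"],T@np.array(c["hand_eye"])
    return np.array(c["mtx"]),c["k1"],np.array(c["world_from_camera"])
def rays(C,uv):
    K,k1,T=C
    p=cv2.undistortPoints(np.array(uv,float).reshape(-1,1,2),K,np.array([k1,0,0,0,0.])).reshape(-1,2)
    return np.c_[p[:,0],-p[:,1],-np.ones(len(p))]
def pts(C,uv,d):
    T=C[2]; return rays(C,uv)*np.array(d).reshape(-1,1)@T[:3,:3].T+T[:3,3]
def onz(C,uv,z):
    T=C[2]; r=rays(C,uv)@T[:3,:3].T; o=T[:3,3]; return o+r*((z-o[2])/r[:,2:3])
def proj(C,P):
    K,k1,T=C; P=np.array(P,float).reshape(-1,3); c=(P-T[:3,3])@T[:3,:3]
    return cv2.projectPoints(c*[1,-1,-1],np.zeros(3),np.zeros(3),K,np.array([k1,0,0,0,0.]))[0].reshape(-1,2)
def cloud(C,d):
    v,u=np.mgrid[0:400,0:640]; return pts(C,np.c_[u.ravel(),v.ravel()],d.ravel()).reshape(400,640,3)
def snap(n,save=None):
    C=cal(n); im,d=snapshot(n)
    if save: cv2.imwrite("pics/"+save+".png",im)
    return C,im,d
def frame():
    s=observe(); return np.array(s["ee_pos"]),R.from_rotvec(s["eef_rot"]).as_matrix()
E
python3 - <<'E'
from h import *
for n in("top","scene"):
    C,im,d=snap(n,n+"0"); np.savez(n+"0.npz",im=im,d=d); print(n,C[2].round(3).tolist(),C[0].tolist(),C[1])
s=observe();print(s); print(get_calibration("wrist"))
E
```

```text
pics
top [[0.026, 0.993, -0.114, 466.785], [-1.0, 0.026, 0.002, 16.305], [0.005, 0.114, 0.993, 1041.251], [0.0, 0.0, 0.0, 1.0]] [[394.72467034744767, 0.0, 317.21035427611605], [0.0, 394.72467034744767, 210.68676950752248], [0.0, 0.0, 1.0]] -0.0733043753159732
scene [[-0.532, -0.572, 0.624, 1155.067], [0.847, -0.356, 0.396, 374.257], [-0.004, 0.739, 0.674, 745.664], [0.0, 0.0, 0.0, 1.0]] [[445.31941143259195, 0.0, 314.0146623195412], [0.0, 445.31941143259195, 204.00904766993537], [0.0, 0.0, 1.0]] 0.003771302189419938
{'clock': 0.1, 'q': array([ 1.26739744e+00,  1.24452733e-01,  1.65154769e+00, -1.11239349e-05,
        1.36750737e+00, -8.25942284e-02]), 'qd': array([ 0.00021099,  0.00042425, -0.00303704,  0.00200575, -0.00045778,
        0.0003326 ]), 'joint_torque': array([ 4.46060303e-04, -4.18876863e+01, -3.61099005e+01,  7.77832512e-02,
        4.60799912e-02, -4.89944307e-05]), 'ee_pos': array([142.21064261, 633.64799148, 213.49560241]), 'eef_rot': array([-3.46092023e-01, -3.12211071e+00,  2.95538801e-03]), 'wrist_force': array([ 0.34848742,  0.85690689, -0.63482744]), 'wrist_torque': array([-0.01222038, -0.03152816, -0.00316981]), 'finger_force': 0.0, 'opening': 1.0011272215107403}
{'mtx': array([[334.61285104,   0.        , 319.17725259],
       [  0.        , 334.61285104, 192.75781647],
       [  0.        ,   0.        ,   1.        ]]), 'k1': -0.049778361603235614, 'hand_eye': array([[-8.96041773e-04,  9.67294429e-01,  2.53654655e-01,
         7.26774039e+01],
       [ 9.99999468e-01,  7.37269634e-04,  7.20997952e-04,
        -1.79849509e-01],
       [ 5.10405428e-04,  2.53655166e-01, -9.67294576e-01,
        -1.69602501e+02],
       [ 0.00000000e+00,  0.00000000e+00,  0.00000000e+00,
         1.00000000e+00]])}
```

View pics/top0.png

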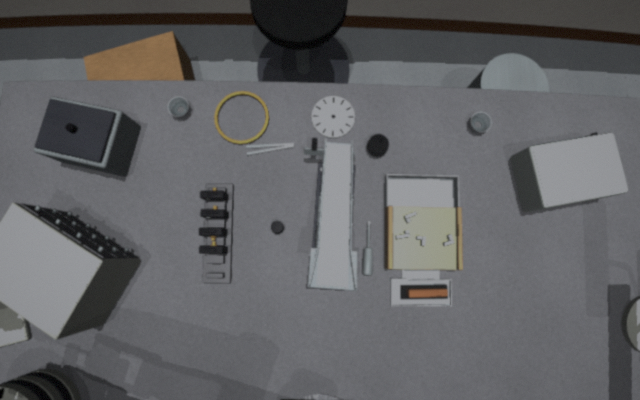

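View pics/scene0.png

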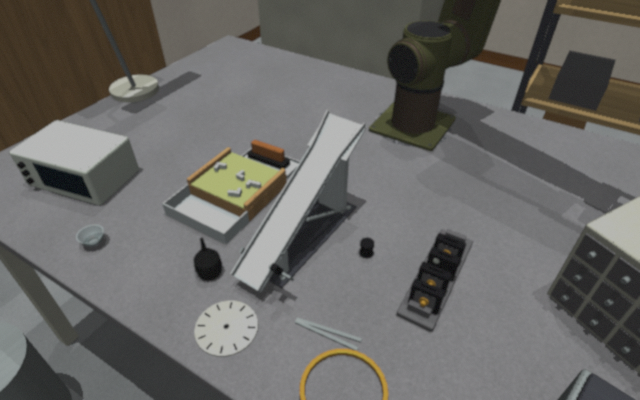

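The top view shows the chute centred at about (335,215), with its high end near the robot. The rack is at (216,233) with 4 movements, the board at (424,238), and the scraper in its dish at (421,292). The gate grip is near (313,147). Next I'll enlarge the top view.

```bash
python3 - <<'E'
from h import *
z=np.load("top0.npz"); im=z["im"]
im=cv2.convertScaleAbs(im,alpha=1.5,beta=10)
cv2.imwrite("pics/c1.png",cv2.resize(im[170:310,375:475],None,fx=5.6,fy=4,interpolation=cv2.INTER_CUBIC)[:, :])
cv2.imwrite("pics/c2.png",cv2.resize(im[130:300,190:370],None,fx=4.4,fy=3.5,interpolation=cv2.INTER_CUBIC))
C=cal("top"); P=cloud(C,z["d"])
for n,uv in dict(board=(450,225),tray=(424,190),rackend=(217,273),bench=(270,330),chT=(333,275),chB=(338,150),scr=(428,293),mv=(203,195),dish=(450,300)).items(): print(n,P[uv[1],uv[0]].round(1))
E
```

```text
board [ 553.9 -327.5   39.2]
tray [ 649.5 -270.3    3.1]
rackend [416.7 265.6  30.2]
bench [273.2 128.5   0.8]
chT [428.3 -21.4 210.5]
chB [740.5 -35.1  46.9]
scr [ 381.6 -266.5   51.3]
mv [609.9 300.1  73.7]
dish [ 360.6 -337.4    6.8]
```

View pics/c1.png

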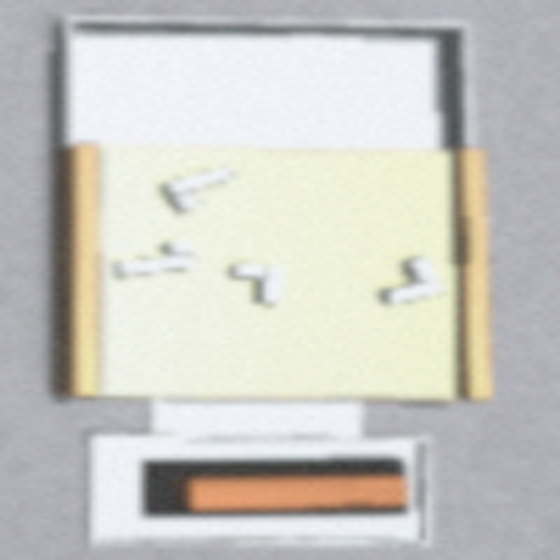

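View pics/c2.png

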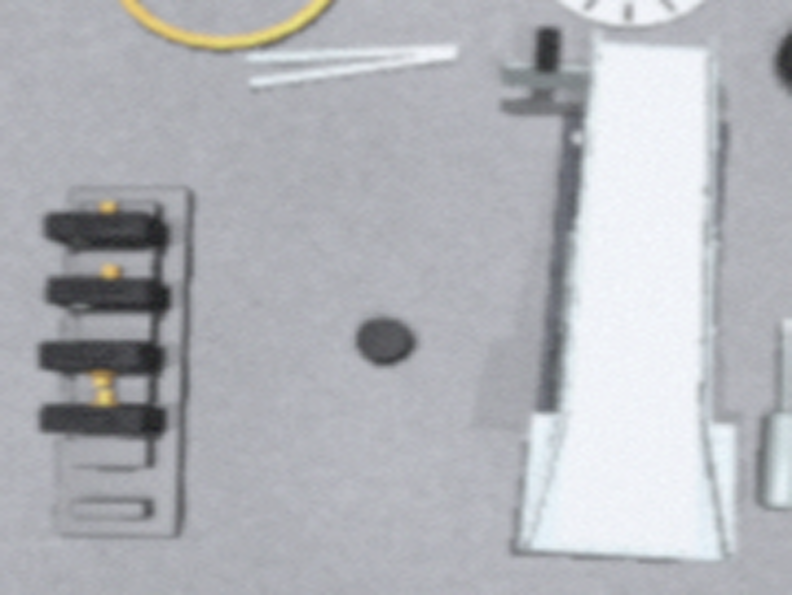

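The crops show 4 scraps on the board (c1: about 200,185; 155,262; 262,282; 412,285). There are 4 movements, in the far four grooves. Counting from the far end, bushes 1, 2 and 4 point to world +x and bush 3 points to -x. The gate is drawn out to +y, with its black grip at c2 (547,45).

```bash
python3 - <<'E'
from h import *
z=np.load("top0.npz"); C=cal("top"); P=cloud(C,z["d"])
c1=lambda L:np.array([(375+(x+.5)/5.6-.5,170+(y+.5)/4-.5) for x,y in L])
c2=lambda L:np.array([(190+(x+.5)/4.4-.5,130+(y+.5)/3.5-.5) for x,y in L])
pr=lambda n,a:print(n,a.round(1).tolist())
pr("rails",onz(C,c1([(67,148),(487,150),(492,399),(65,398)]),54))
pr("grip scr",onz(C,c1([(189,478),(405,474),(405,505),(189,510)]),52))
pr("dish",onz(C,c1([(92,435),(432,438),(432,543),(92,543)]),32))
pr("scraps",onz(C,c1([(200,185),(155,262),(262,282),(412,285)]),54))
pr("rack14",onz(C,c2([(70,187),(190,187),(182,533),(57,533)]),14))
pr("mv tops",onz(C,c2([(43,232),(165,232),(46,293),(168,297),(39,356),(163,360),(40,419),(165,421)]),74))
pr("bush",onz(C,c2([(108,208),(111,272),(102,379),(105,398)]),50))
# chute plane
u,v=np.meshgrid(np.arange(327,347),np.arange(160,260)); Q=P[v,u].reshape(-1,3); Q=Q[Q[:,2]>20]
c=np.median(Q,0); 
A=np.c_[Q[:,:2],np.ones(len(Q))]
for i in range(4):
    s=np.linalg.lstsq(A,Q[:,2],rcond=None)[0]; r=Q[:,2]-A@s; k=abs(r)<4; A,Q=A[k],Q[k]
print("plane",s,np.degrees(np.arctan(np.hypot(s[0],s[1]))),np.degrees(np.arctan2(-s[1],-s[0])),len(Q))
def onpl(uv,h=0):
    r=rays(C,uv)@C[2][:3,:3].T;o=C[2][:3,3]; n=np.array([-s[0],-s[1],1]);n/=np.linalg.norm(n); d=n[2]*s[2]+h
    t=(d-o@n)/(r@n); return o+r*t[:,None]
pr("lip",onpl(c2([(598,40),(712,45)]),12)); pr("top",onpl(c2([(520,552),(722,558)]),12))
pr("wall mid(right outer)",onpl(c2([(717,60),(711,300),(706,415),(592,80),(573,340)]),12))
pr("lipfloor",onpl(c2([(655,42)]),0)); pr("grip",onpl(c2([(547,30)]),30))
b=P[138:160,305:325].reshape(-1,3); print("gatehi",b[b[:,2]>35][:,:].round(0)[::6].tolist())
E
```

```text
rails [[595.2, -160.3, 54.0], [599.1, -353.1, 54.0], [441.7, -353.4, 54.0], [438.6, -160.6, 54.0]]
grip scr [[390.3, -216.8, 52.0], [394.4, -314.2, 52.0], [375.3, -314.1, 52.0], [370.6, -217.0, 52.0]]
dish [[414.9, -177.1, 32.0], [415.9, -333.5, 32.0], [349.7, -333.3, 32.0], [347.3, -177.8, 32.0]]
scraps [[573.3, -220.8, 54.0], [524.1, -200.5, 54.0], [512.7, -248.9, 54.0], [512.4, -317.3, 54.0]]
rack14 [[650.9, 312.8, 14.0], [652.6, 240.0, 14.0], [394.2, 232.2, 14.0], [391.8, 306.1, 14.0]]
mv tops [[607.3, 309.0, 74.0], [609.0, 239.4, 74.0], [563.7, 304.6, 74.0], [562.7, 235.3, 74.0], [519.0, 306.0, 74.0], [518.2, 235.9, 74.0], [474.9, 302.9, 74.0], [475.6, 232.6, 74.0]]
bush [[629.4, 279.2, 50.0], [582.5, 274.8, 50.0], [504.8, 275.8, 50.0], [491.2, 273.3, 50.0]]
plane [-5.51231512e-01  2.88247593e-01  4.61777488e+02] 31.883566551605448 -27.6057728400839 375
lip [[760.7, -2.1, 56.0], [765.5, -70.7, 33.6]]
top [[405.5, 29.5, 260.9], [402.3, -62.6, 236.1]]
wall mid(right outer) [[752.1, -73.3, 40.2], [560.7, -62.8, 148.7], [485.3, -57.7, 191.8], [724.9, 1.1, 76.6], [530.1, 8.3, 186.1]]
lipfloor [[768.6, -36.9, 27.4]]
grip [[758.0, 27.6, 87.2]]
gatehi [[752.0, 32.0, 107.0], [748.0, 32.0, 113.0], [746.0, 32.0, 111.0], [743.0, 32.0, 112.0], [742.0, 32.0, 110.0], [740.0, 32.0, 104.0], [738.0, 32.0, 103.0], [738.0, 32.0, 96.0], [736.0, 32.0, 93.0], [737.0, 49.0, 80.0], [734.0, 29.0, 93.0], [733.0, 44.0, 85.0], [732.0, 29.0, 91.0], [735.0, 14.0, 80.0], [732.0, 44.0, 79.0], [730.0, 29.0, 88.0], [732.0, 14.0, 84.0], [730.0, 49.0, 77.0], [730.0, 34.0, 77.0], [730.0, 19.0, 79.0], [730.0, 4.0, 80.0], [728.0, 39.0, 76.0], [729.0, 24.0, 73.0], [728.0, 9.0, 77.0], [727.0, 44.0, 70.0], [727.0, 29.0, 72.0], [727.0, 14.0, 71.0], [725.0, 49.0, 66.0], [725.0, 34.0, 67.0], [467.0, 16.0, 1041.0], [724.0, 4.0, 74.0], [723.0, 34.0, 65.0], [723.0, 19.0, 68.0], [723.0, 4.0, 70.0], [467.0, 16.0, 1041.0], [711.0, 1.0, 76.0]]
```

```bash
cat >> h.py <<'E'
def ori(a,phi=0):
    a=np.radians(a); D=np.array([[-np.sin(a),np.cos(a),0],[np.cos(a),np.sin(a),0],[0,0,-1.]]).T
    return R.from_euler("y",-phi,degrees=True).as_matrix()@D
def plan(*tg):
    """tg: (pos, a, phi) world waypoints -> printed calls from the measured pose"""
    p,M=frame(); k=0
    for t in tg:
        q=np.array(t[0],float); N=ori(*t[1:])
        w=R.from_matrix(M.T@N).as_rotvec(); n=max(np.linalg.norm(q-p)/40,np.degrees(np.linalg.norm(w))/7.1)
        c=max(1,int(np.ceil(n/5)))
        for i in range(c):
            p1=p+(q-p)/(c-i); M1=M@R.from_rotvec(w/c).as_matrix()
            print(k,"dp",(M.T@(p1-p)).round(1).tolist(),"rot",(w/c).round(3).tolist(),"rows",round(n/c,1)); p,M=p1,M1; k+=1
E
python3 - <<'E'
from h import *
z=np.load("top0.npz"); C=cal("top"); P=cloud(C,z["d"])
c1=lambda L:np.array([(375+(x+.5)/5.6-.5,170+(y+.5)/4-.5) for x,y in L])
c2=lambda L:np.array([(190+(x+.5)/4.4-.5,130+(y+.5)/3.5-.5) for x,y in L])
u,v=np.meshgrid(np.arange(325,350),np.arange(150,285)); Q=P[v,u].reshape(-1,3); Q=Q[(Q[:,2]>20)&(Q[:,2]<300)]
from scipy.optimize import least_squares
f=lambda p:Q[:,2]-p[0]+np.tan(np.radians(28))*((Q[:,0]-580)*np.cos(p[1])+(Q[:,1]+25)*np.sin(p[1]))
o=least_squares(f,[130,-.05],loss="soft_l1",f_scale=2);print("plane z@580,-25",o.x,np.median(abs(f(o.x))),len(Q))
def onpl(uv,h,yaw=-.05):
    r=rays(C,uv)@C[2][:3,:3].T;oo=C[2][:3,3]; s=np.sin(np.radians(28));n=np.array([s*np.cos(yaw),s*np.sin(yaw),np.cos(np.radians(28))])
    t=(np.array([580,-25,o.x[0]])@n+h-oo@n)/(r@n); return (oo+r*t[:,None]).round(1).tolist()
print("lip",onpl(c2([(598,40),(712,45)]),12),"top",onpl(c2([(520,552),(722,558)]),12))
print("R",onpl(c2([(717,60),(711,300),(706,415)]),12),"L",onpl(c2([(592,80),(573,340)]),12),"grip",onpl(c2([(547,30)]),43))
print("dish",onz(C,c1([(92,435),(432,438),(432,543),(92,543)]),9).round(1).tolist())
d=P[290:306,392:400].reshape(-1,3); print(d[::12].round(1).tolist())
plan(([382,-265,250],2))
E
```

```text
plane z@580,-25 [ 1.32470413e+02 -5.48088386e-02] 1.0500134772115426 3362
lip [[762.6, -2.2, 49.7], [761.0, -69.4, 48.8]] top [[403.9, 29.8, 241.0], [402.6, -62.3, 239.3]]
R [[747.6, -71.9, 55.8], [560.0, -62.2, 155.7], [485.2, -57.4, 195.6]] L [[727.1, 0.9, 68.7], [531.1, 8.1, 172.9]] grip [[757.7, 27.5, 88.2]]
dish [[413.7, -181.5, 9.0], [414.7, -341.4, 9.0], [347.0, -341.3, 9.0], [344.5, -182.2, 9.0]]
[[383.6, -185.1, 5.0], [381.2, -195.6, 5.1], [375.6, -185.8, 1.8], [372.9, -197.0, -1.4], [368.1, -185.3, 4.7], [365.6, -196.2, 2.7], [360.3, -185.6, 3.7], [357.9, -196.2, 3.1], [352.4, -186.1, 1.5], [350.2, -196.2, 3.4], [345.3, -185.1, 7.1]]
0 dp [-86.2, -164.9, -7.0] rot [-0.0, 0.0, 0.263] rows 4.7
1 dp [-126.1, -136.8, -7.1] rot [-0.0, 0.0, 0.263] rows 4.7
2 dp [-157.3, -99.3, -7.1] rot [-0.0, 0.0, 0.263] rows 4.7
3 dp [-177.7, -55.0, -7.2] rot [-0.0, 0.0, 0.263] rows 4.7
4 dp [-185.9, -6.9, -7.3] rot [-0.0, 0.0, 0.263] rows 4.7
```

>>> play_rows(grip=[1,1,1,1,1], dp=[[-86,-165,-30],[-86,-165,-30],[-86,-165,-30],[-86,-165,-30],[-86,-165,-30]], rot=[[0,0,0.263],[0,0,0.263],[0,0,0.263],[0,0,0.263],[0,0,0.263]])

```text
clock: 0.52
ee_pos: [190.5, 451.3, 244.7]
eef_rot: [0.754, 3.049, -0.001]
wrist_force: [0.2, 0.9, 0.7]
opening: 1.002
finger_force: 0.0
```

>>> play_rows(grip=[1,1,1,1,1], dp=[[-126,-137,-30],[-126,-137,-30],[-126,-137,-30],[-126,-137,-30],[-126,-137,-30]], rot=[[0,0,0.263],[0,0,0.263],[0,0,0.263],[0,0,0.263],[0,0,0.263]])

```text
clock: 0.93
ee_pos: [238.3, 271.7, 275.1]
eef_rot: [1.148, 2.923, 0.001]
wrist_force: [0.1, 0.3, -0.7]
opening: 1.002
finger_force: 0.0
```

>>> play_rows(grip=[1,1,1,1,1], dp=[[-157,-99,0],[-157,-99,0],[-157,-99,0],[-157,-99,0],[-157,-99,0]], rot=[[0,0,0.263],[0,0,0.263],[0,0,0.263],[0,0,0.263],[0,0,0.263]])

```text
clock: 1.35
ee_pos: [286.1, 91.8, 274.4]
eef_rot: [1.525, 2.745, -0.001]
wrist_force: [0.3, 0.7, 0.0]
opening: 1.003
finger_force: 0.0
```

>>> play_rows(grip=[1,1,1,1,1], dp=[[-178,-55,0],[-178,-55,0],[-178,-55,0],[-178,-55,0],[-178,-55,0]], rot=[[0,0,0.263],[0,0,0.263],[0,0,0.263],[0,0,0.263],[0,0,0.263]])

```text
clock: 1.77
ee_pos: [333.9, -88.5, 274.1]
eef_rot: [1.873, 2.522, -0.002]
wrist_force: [0.5, 1.7, -0.3]
opening: 0.999
finger_force: 0.0
```

>>> play_rows(grip=[0.1,0.1,0.1,0.1,0.1], dp=[[-186,-7,0],[-186,-7,0],[-186,-7,0],[-186,-7,0],[-186,-7,0]], rot=[[0,0,0.263],[0,0,0.263],[0,0,0.263],[0,0,0.263],[0,0,0.263]])

```text
clock: 2.18
ee_pos: [381.9, -268.4, 273.7]
eef_rot: [-2.185, -2.256, 0.001]
wrist_force: [-0.5, 0.9, 0.8]
opening: 0.708
finger_force: 0.0
```

```bash
python3 - <<'E'
from h import *
C,im,d=snap("wrist","w1"); np.savez("w1.npz",im=im,d=d)
im=cv2.convertScaleAbs(im,alpha=1.4,beta=10); cv2.imwrite("pics/w1.png",im)
print(C[2].round(2).tolist()); print(proj(C,[382,-265,52]))
P=cloud(C,d); g=(P[...,2]>46)&(P[...,2]<60)&(P[...,0]<420)&(P[...,0]>340)&(abs(P[...,1]+260)<90)
Q=P[g]; r=cv2.minAreaRect(Q[:,:2].astype(np.float32)); print("grip rect",r,np.median(Q[:,2]))
E
```

```text
[[1.0, -0.03, -0.01, 378.27], [0.03, 0.97, 0.25, -197.1], [-0.0, -0.25, 0.97, 443.27], [0.0, 0.0, 0.0, 1.0]]
[[320.99686361 164.30428065]]
grip rect ((382.9979248046875, -263.6429748535156), (19.547969818115234, 97.99971771240234), 2.0545034408569336) 54.14445749006302
```

View pics/w1.png

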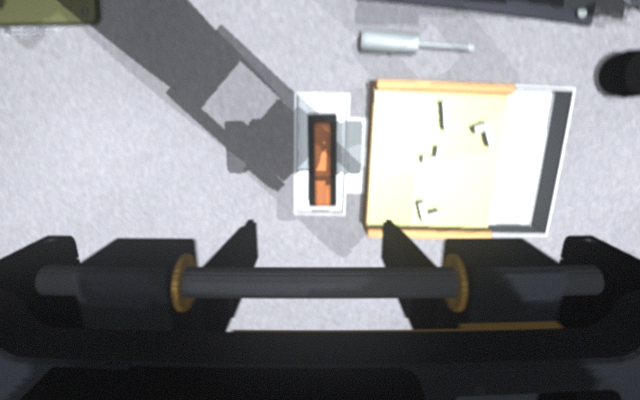

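The wrist view shows the scraper at about (321,160) in its dish, with the board to its right. The depth fit puts the grip at (383,-263.6), yaw 2°, top at z=54.

```bash
python3 - <<'E'
from h import *
z=np.load("w1.npz"); C=cal("wrist"); P=cloud(C,z["d"])
g=(P[...,2]>49)&(P[...,2]<60)&(P[...,0]>425)&(P[...,0]<640)&(P[...,1]<-130)
Q=P[g]; 
for s in (1,-1):
    K=Q[(s*(Q[:,1]+257)>70)]; r=cv2.minAreaRect(K[:,:2].astype(np.float32)); print("rail",r,np.percentile(K,[2,98],axis=0).round(1).tolist())
b=(P[...,2]>36)&(P[...,2]<44)&(P[...,0]>425)&(P[...,0]<640)&(abs(P[...,1]+257)<75); Q=P[b]; print("board",np.percentile(Q,[1,50,99],axis=0).round(1).tolist())
s=(P[...,2]>49)&(abs(P[...,1]+257)<78)&(P[...,0]>435)&(P[...,0]<600)&(P[...,2]<62); 
n,l,st,ce=cv2.connectedComponentsWithStats(s.astype(np.uint8)); 
for i in range(1,n):
    if st[i,4]>15: K=P[l==i]; print("scrap",K.min(0).round(),K.max(0).round())
plan(([383,-263.6,80],2),([383,-263.6,26],2))
E
```

```text
rail ((519.4519653320312, -175.31417846679688), (159.57557678222656, 22.81673240661621), 0.45418015122413635) [[442.7, -176.4, 50.0], [594.9, -164.6, 54.7]]
rail ((521.0383911132812, -340.7169494628906), (27.242029190063477, 158.44415283203125), 89.9490737915039) [[444.3, -353.3, 49.6], [596.4, -328.9, 54.6]]
board [[442.3, -330.2, 37.2], [514.4, -254.5, 39.2], [598.0, -183.2, 41.4]]
scrap [ 516. -219.   49.] [ 539. -184.   56.]
scrap [ 558. -237.   49.] [ 586. -207.   55.]
scrap [ 500. -259.   49.] [ 526. -238.   56.]
scrap [ 500. -332.   49.] [ 531. -306.   55.]
0 dp [5.9, 1.4, 193.4] rot [-0.002, 0.001, -0.004] rows 4.8
1 dp [0.0, 0.0, 54.0] rot [-0.0, 0.0, -0.0] rows 1.4
```

>>> play_rows(grip=[0.0,0.0,0.0,0.0,0.0], dp=[[6,1.4,193],[6,1.4,193],[6,1.4,193],[6,1.4,193],[6,1.4,193]], rot=[[0,0,-0.004],[0,0,-0.004],[0,0,-0.004],[0,0,-0.004],[0,0,-0.004]])

```text
clock: 2.65
ee_pos: [380.8, -256.1, 76.9]
eef_rot: [-2.173, -2.26, 0.0]
wrist_force: [-1.0, 0.8, 0.1]
opening: 0.502
finger_force: 0.0
```

>>> play_rows(grip=[0.0,0.0,0.0,0.0,0.0], dp=[[0,0,20],[0,0,40],[0,0,54],[0,0,54],[0,0,54]], rot=[[0,0,0],[0,0,0],[0,0,0],[0,0,0],[0,0,0]])

```text
clock: 3.07
ee_pos: [382.4, -257.7, 26.9]
eef_rot: [-2.176, -2.263, 0.0]
wrist_force: [-0.4, -0.1, -0.2]
opening: 0.501
finger_force: 0.0
```

>>> play_rows(grip=[-1,-1,-1,-1,-1], dp=[[0,0,0],[0,0,0],[0,0,0],[0,0,0],[0,0,0]], rot=[[0,0,0],[0,0,0],[0,0,0],[0,0,0],[0,0,0]], squeeze=40)

```text
clock: 3.48
ee_pos: [383.7, -259.0, 28.4]
eef_rot: [2.177, 2.263, 0.0]
wrist_force: [0.3, 0.9, 3.5]
opening: 0.211
finger_force: 35.3
```

>>> play_rows(grip=[-1,-1,-1,-1,-1], dp=[[0,0,-30],[0,0,-70],[0,0,-70],[0,0,-70],[0,0,-70]], rot=[[0,0,0],[0,0,0],[0,0,0],[0,0,0],[0,0,0]])

```text
clock: 3.9
ee_pos: [382.8, -258.3, 97.2]
eef_rot: [-2.177, -2.264, 0.0]
wrist_force: [-0.1, -0.2, -1.1]
opening: 0.211
finger_force: 40.0
```

```bash
python3 - <<'E'
from h import *
s=observe();print(s["ee_pos"],s["wrist_force"],s["opening"])
plan(([461,-235,98],.5),([461,-235,70],.5))
E
```

```text
[ 382.80745978 -258.31323247   97.187196  ] [-0.12024533 -0.24904243 -1.08873988] 0.2111549506556094
0 dp [20.3, 79.0, -0.8] rot [-0.0, -0.0, 0.03] rows 2.0
1 dp [0.0, -0.0, 28.0] rot [0.0, -0.0, -0.0] rows 0.7
```

>>> play_rows(grip=[-1,-1,-1,-1,-1], dp=[[20,79,-1],[20,79,-1],[20,79,-1],[20,79,-1],[20,79,-1]], rot=[[0,0,0.03],[0,0,0.03],[0,0,0.03],[0,0,0.03],[0,0,0.03]])

```text
clock: 4.32
ee_pos: [459.9, -234.6, 96.3]
eef_rot: [-2.207, -2.229, 0.002]
wrist_force: [-1.1, 0.1, -1.8]
opening: 0.211
finger_force: 40.0
```

>>> play_rows(grip=[-1,-1,-1,-1,-1], dp=[[0,0,15],[0,0,27],[0,0,29],[0,0,31],[0,0,31]], rot=[[0,0,0],[0,0,0],[0,0,0],[0,0,0],[0,0,0]])

```text
clock: 4.73
ee_pos: [460.4, -235.5, 67.0]
eef_rot: [-2.211, -2.23, 0.001]
wrist_force: [-0.8, 0.2, -0.7]
opening: 0.208
finger_force: 40.0
```

>>> play_rows(grip=[-1,-1,-1,-1,-1], dp=[[0,15,0.5],[0,30,0.5],[0,45,0.5],[0,60,0.5],[0,75,0.5]], rot=[[0,0,0],[0,0,0],[0,0,0],[0,0,0],[0,0,0]])

```text
clock: 5.15
ee_pos: [537.3, -235.2, 68.0]
eef_rot: [2.211, 2.23, 0.0]
wrist_force: [0.1, -0.6, -1.3]
opening: 0.209
finger_force: 40.0
```

>>> play_rows(grip=[-1,-1,-1,-1,-1], dp=[[0,15,0],[0,30,0],[0,45,0],[0,58,0],[0,65,0]], rot=[[0,0,0],[0,0,0],[0,0,0],[0,0,0],[0,0,0]])

```text
clock: 5.57
ee_pos: [603.0, -234.7, 68.1]
eef_rot: [2.21, 2.23, 0.001]
wrist_force: [-0.4, -0.4, -1.5]
opening: 0.207
finger_force: 40.0
```

>>> play_rows(grip=[-1,-1,-1,-1,-1], dp=[[0,0,0],[0,0,0],[0,0,0],[0,0,-30],[0,0,-30]], rot=[[0,0,0],[0,0,0],[0,0,0],[0,0,0],[0,0,0]])

```text
clock: 5.98
ee_pos: [603.2, -235.6, 101.8]
eef_rot: [2.207, 2.226, 0.003]
wrist_force: [2.5, -0.6, 0.3]
opening: 0.21
finger_force: 40.0
```

```bash
python3 - <<'E'
from h import *
C,im,d=snap("scene"); P=cloud(C,d)
c=proj(C,[540,-255,30])[0].astype(int); print(c)
x,y=max(c[0]-90,0),max(c[1]-80,0); cv2.imwrite("pics/s1.png",cv2.resize(cv2.convertScaleAbs(im[y:y+150,x:x+190],alpha=1.2),None,fx=4,fy=4,interpolation=cv2.INTER_CUBIC))
plan(([461,-278,98],.5))
E
```

```text
[233 185]
0 dp [-41.3, -142.5, 1.8] rot [0.006, 0.003, -0.0] rows 3.7
```

View pics/s1.png

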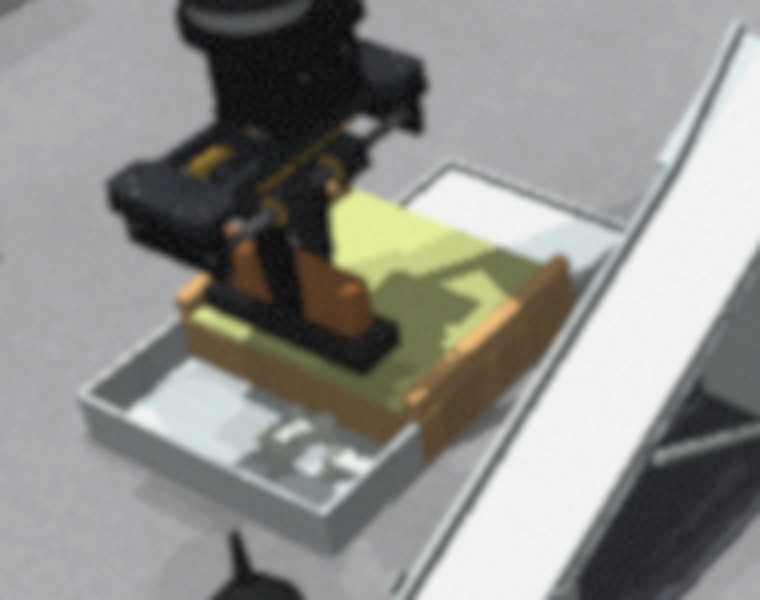

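Three scraps now lie in the tray, at about (290,432), (315,460) and (350,463). The fourth is hidden behind the gripper, on the right side of the board. Second pass on that side.

>>> play_rows(grip=[-1,-1,-1,-1,-1], dp=[[-37,-142,2],[-37,-142,2],[-37,-142,2],[-37,-142,2],[-37,-142,2]], rot=[[0,0,0],[0,0,0],[0,0,0],[0,0,0],[0,0,0]])

```text
clock: 6.45
ee_pos: [455.0, -272.6, 93.2]
eef_rot: [-2.213, -2.226, 0.003]
wrist_force: [-0.2, -0.3, -2.1]
opening: 0.21
finger_force: 40.0
```

```bash
python3 - <<'E'
from h import *
C,im,d=snap("wrist","w2"); P=cloud(C,d)
s=(P[...,2]>48)&(P[...,1]<-220)&(P[...,1]>-337)&(P[...,0]>488)&(P[...,0]<598)&(P[...,2]<62)
n,l,st,ce=cv2.connectedComponentsWithStats(s.astype(np.uint8)); 
for i in range(1,n):
    if st[i,4]>15: K=P[l==i]; print("scrap",K.min(0).round(),K.max(0).round())
plan(([461,-273,67],.5))
E
```

```text
0 dp [-0.4, 3.8, 26.9] rot [-0.001, -0.001, -0.003] rows 0.7
```

>>> play_rows(grip=[-1,-1,-1,-1,-1], dp=[[0,4,10],[0,4,20],[0,4,28],[0,4,28],[0,4,28]], rot=[[0,0,0],[0,0,0],[0,0,0],[0,0,0],[0,0,0]])

```text
clock: 6.92
ee_pos: [463.8, -271.8, 65.7]
eef_rot: [-2.209, -2.231, 0.0]
wrist_force: [0.3, -0.3, -1.6]
opening: 0.206
finger_force: 40.0
```

>>> play_rows(grip=[-1,-1,-1,-1,-1], dp=[[0,15,0],[0,30,0],[0,45,0],[0,60,0],[0,75,0]], rot=[[0,0,0],[0,0,0],[0,0,0],[0,0,0],[0,0,0]])

```text
clock: 7.33
ee_pos: [539.5, -271.3, 66.3]
eef_rot: [-2.21, -2.231, 0.0]
wrist_force: [-0.4, -0.2, -1.7]
opening: 0.208
finger_force: 40.0
```

>>> play_rows(grip=[-1,-1,-1,-1,-1], dp=[[0,15,0],[0,30,0],[0,45,0],[0,58,0],[0,63,0]], rot=[[0,0,0],[0,0,0],[0,0,0],[0,0,0],[0,0,0]])

```text
clock: 7.75
ee_pos: [603.3, -270.8, 66.4]
eef_rot: [-2.21, -2.233, -0.0]
wrist_force: [-0.1, 0.5, -1.8]
opening: 0.207
finger_force: 40.0
```

>>> play_rows(grip=[-1,-1,-1,-1,-1], dp=[[0,0,0],[0,0,0],[0,0,0],[0,0,-40],[0,0,-80]], rot=[[0,0,0],[0,0,0],[0,0,0],[0,0,0],[0,0,0]])

```text
clock: 8.17
ee_pos: [598.3, -269.9, 143.5]
eef_rot: [-2.206, -2.225, 0.004]
wrist_force: [1.1, -0.7, -0.6]
opening: 0.205
finger_force: 40.0
```

>>> play_rows(grip=[-1,-1,-1,-1,-1], dp=[[0,-200,-40],[0,-200,-40],[0,-200,-40],[0,-200,-40],[0,-200,-40]], rot=[[0,0,0],[0,0,0],[0,0,0],[0,0,0],[0,0,0]])

```text
clock: 8.58
ee_pos: [398.9, -272.5, 187.1]
eef_rot: [-2.211, -2.231, 0.001]
wrist_force: [-1.2, -1.4, -0.6]
opening: 0.206
finger_force: 40.0
```

```bash
python3 - <<'E'
from h import *
C,im,d=snap("scene"); 
im2=cv2.resize(cv2.convertScaleAbs(im[120:250,150:300],alpha=1.1),None,fx=4,fy=4,interpolation=cv2.INTER_CUBIC)
cv2.imwrite("pics/s2.png",im2)
plan(([384,-250,120],.5))
E
```

```text
0 dp [22.7, -10.1, 68.2] rot [-0.004, 0.001, -0.001] rows 1.8
```

View pics/s2.png

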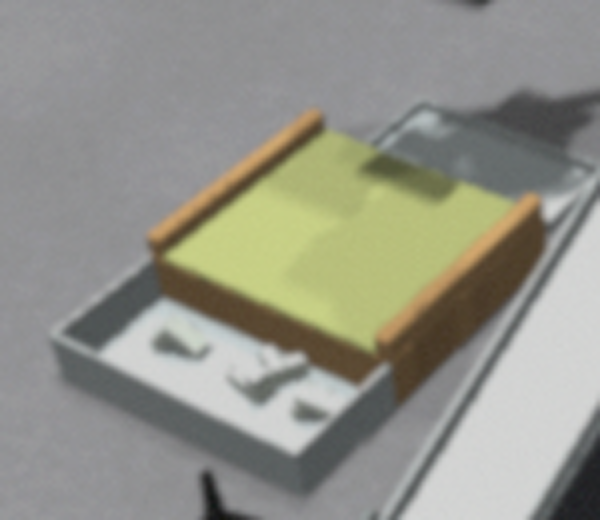

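The board is clear, and all four scraps are in the tray, at about (185,340), (250,385), (280,360) and (310,408). Now the scraper goes back to the dish.

```bash
python3 - <<'E'
from h import *
plan(([382,-257,80],.5),([382,-257,28.5],.5))
E
```

```text
0 dp [15.7, -12.0, 108.2] rot [-0.004, 0.001, -0.001] rows 2.7
1 dp [0.0, 0.0, 51.5] rot [-0.0, 0.0, -0.0] rows 1.3
```

>>> play_rows(grip=[-1,-1,-1,-1,-1], dp=[[16,-14,108],[16,-14,108],[16,-14,108],[16,-14,108],[16,-14,108]], rot=[[0,0,0],[0,0,0],[0,0,0],[0,0,0],[0,0,0]])

```text
clock: 9.05
ee_pos: [386.1, -256.3, 78.0]
eef_rot: [-2.21, -2.229, 0.001]
wrist_force: [0.4, 0.1, -1.7]
opening: 0.208
finger_force: 40.0
```

>>> play_rows(grip=[-1,-1,-1,-1,-1], dp=[[0,0,20],[0,0,40],[0,0,44],[0,0,48],[0,0,48]], rot=[[0,0,0],[0,0,0],[0,0,0],[0,0,0],[0,0,0]])

```text
clock: 9.47
ee_pos: [388.6, -258.1, 32.6]
eef_rot: [2.21, 2.23, 0.0]
wrist_force: [0.0, 0.4, -1.6]
opening: 0.206
finger_force: 40.0
```

>>> play_rows(grip=[-1,-1,-1,-1,-1], dp=[[0,-6,1],[0,-6,2],[0,-6,3],[0,-6,4.5],[0,-6,5.5]], rot=[[0,0,0],[0,0,0],[0,0,0],[0,0,0],[0,0,0]])

```text
clock: 9.88
ee_pos: [382.1, -257.8, 27.9]
eef_rot: [2.211, 2.231, -0.0]
wrist_force: [-6.8, 4.9, 17.9]
opening: 0.209
finger_force: 40.0
```

Contact with the dish floor. Release and go up.

>>> play_rows(grip=[-0.3,-0.3,0,0,0], dp=[[0,0,-0.5],[0,0,-0.5],[0,0,-0.5],[0,0,-0.5],[0,0,-0.5]], rot=[[0,0,0],[0,0,0],[0,0,0],[0,0,0],[0,0,0]])

```text
clock: 10.3
ee_pos: [381.5, -257.2, 26.0]
eef_rot: [-2.211, -2.231, -0.0]
wrist_force: [-0.0, -0.7, 0.5]
opening: 0.476
finger_force: 0.0
```

>>> play_rows(grip=[0,0,0,0,0], dp=[[0,0,-40],[0,0,-80],[0,0,-200],[0,0,-200],[0,0,-200]], rot=[[0,0,0],[0,0,0],[0,0,0],[0,0,0],[0,0,0]])

```text
clock: 10.72
ee_pos: [381.6, -257.3, 228.9]
eef_rot: [2.21, 2.23, 0.0]
wrist_force: [1.5, -1.0, 0.4]
opening: 0.502
finger_force: 0.0
```

```bash
python3 - <<'E'
from h import *
C,im,d=snap("wrist","w3"); P=cloud(C,d); g=(P[...,2]>46)&(P[...,2]<60)&(P[...,0]<425)&(P[...,0]>340)&(abs(P[...,1]+260)<90)
Q=P[g]; print(cv2.minAreaRect(Q[:,:2].astype(np.float32)),np.median(Q[:,2]))
s=(P[...,2]>47)&(abs(P[...,1]+259)<78)&(P[...,0]>445)&(P[...,0]<598)&(P[...,2]<62); print("left on board px",s.sum())
plan(([560,-120,330],45),([735,90,280],90))
E
```

```text
((381.1800537109375, -262.2735595703125), (19.344682693481445, 98.52970886230469), 0.11737728118896484) 54.11947871073522
left on board px 0
0 dp [68.7, 88.9, -45.9] rot [0.003, 0.007, -0.388] rows 3.1
1 dp [30.3, 108.1, -45.9] rot [0.003, 0.007, -0.388] rows 3.1
2 dp [12.4, 136.1, 25.0] rot [-0.0, 0.0, -0.393] rows 3.5
3 dp [-40.7, 130.5, 25.0] rot [-0.0, 0.0, -0.393] rows 3.5
```

>>> play_rows(grip=[-1,-1,-1,-1,-1], dp=[[69,89,-46],[69,89,-46],[69,89,-46],[69,89,-46],[69,89,-46]], rot=[[0,0,-0.388],[0,0,-0.388],[0,0,-0.388],[0,0,-0.388],[0,0,-0.388]])

```text
clock: 11.18
ee_pos: [471.1, -186.6, 272.6]
eef_rot: [1.736, 2.618, -0.0]
wrist_force: [-0.7, -0.5, -0.3]
opening: 0.207
finger_force: 0.0
```

>>> play_rows(grip=[-1,-1,-1,-1,-1], dp=[[30,108,-46],[30,108,-46],[30,108,-46],[30,108,-46],[30,108,-46]], rot=[[0,0,-0.388],[0,0,-0.388],[0,0,-0.388],[0,0,-0.388],[0,0,-0.388]])

```text
clock: 11.6
ee_pos: [558.1, -118.0, 317.5]
eef_rot: [-1.203, -2.901, 0.001]
wrist_force: [-0.7, -1.1, 0.1]
opening: 0.0
finger_force: 0.0
```

>>> play_rows(grip=[-1,-1,-1,-1,-1], dp=[[12,136,25],[12,136,25],[12,136,25],[12,136,25],[12,136,25]], rot=[[0,0,-0.393],[0,0,-0.393],[0,0,-0.393],[0,0,-0.393],[0,0,-0.393]])

```text
clock: 12.02
ee_pos: [645.0, -12.7, 289.5]
eef_rot: [-0.613, -3.076, 0.001]
wrist_force: [-0.9, -0.9, -0.5]
opening: 0.005
finger_force: 0.0
```

>>> play_rows(grip=[-1,-1,-1,-1,-1], dp=[[-41,130,25],[-41,130,25],[-41,130,25],[-41,130,25],[-41,130,25]], rot=[[0,0,-0.393],[0,0,-0.393],[0,0,-0.393],[0,0,-0.393],[0,0,-0.393]])

```text
clock: 12.43
ee_pos: [732.9, 91.0, 265.5]
eef_rot: [-0.002, -3.138, 0.001]
wrist_force: [-0.1, -0.3, -0.6]
opening: 0.001
finger_force: 0.0
```

```bash
python3 - <<'E'
from h import *
for i in range(3): snap("wrist")
C,im,d=snap("wrist"); np.savez("w4.npz",im=im,d=d); P=cloud(C,d)
cv2.imwrite("pics/w4.png",cv2.convertScaleAbs(im,alpha=1.3,beta=10))
print(observe()["ee_pos"])
g=(P[...,2]>80)&(P[...,2]<130)&(P[...,0]>690)&(P[...,1]>-10)&(P[...,1]<70)&(P[...,0]<800); Q=P[g]; print(len(Q))
if len(Q): print(np.percentile(Q,[2,50,98],axis=0).round(1).tolist()); r=np.argwhere(g); print(r.min(0),r.max(0))
E
```

```text
[732.5697169   88.59871767 269.10811077]
591
[[692.3, 1.9, 80.2], [736.0, 28.5, 95.7], [753.0, 50.9, 112.3]]
[136 236] [200 287]
```

View pics/w4.png

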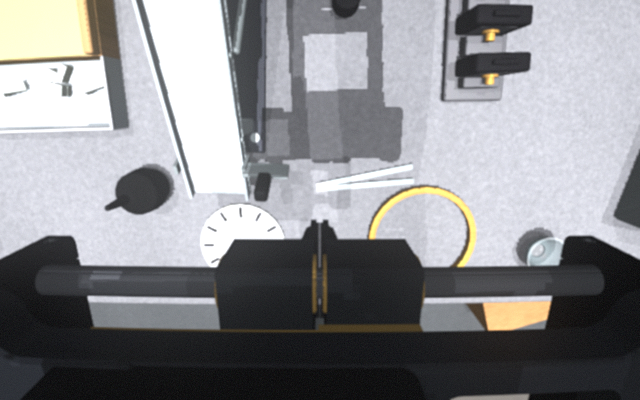

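The gate grip shows at about (262,187) and its plate at (268,170). The chute lip is to the left, at (220,195).

```bash
python3 - <<'E'
from h import *
z=np.load("w4.npz"); C=cal("wrist"); P=cloud(C,z["d"])
for v in range(160,206,5): print(v,[P[v,u].round(0).astype(int).tolist() for u in range(250,292,5)])
E
```

```text
160 [[730, -3, 1], [730, 3, 0], [730, 10, -1], [730, 17, 0], [730, 23, 1], [730, 30, 2], [730, 36, -1], [730, 43, 0], [730, 50, -1]]
165 [[725, 11, 68], [724, 16, 69], [725, 22, 68], [725, 28, 68], [725, 33, 68], [725, 39, 67], [725, 44, 67], [725, 50, 66], [737, 49, 0]]
170 [[729, 12, 77], [729, 18, 76], [729, 23, 76], [729, 29, 77], [729, 34, 74], [729, 40, 75], [729, 45, 76], [729, 51, 74], [744, 49, 0]]
175 [[733, 13, 82], [733, 19, 82], [731, 26, 91], [731, 31, 91], [732, 36, 87], [733, 40, 81], [733, 46, 82], [733, 51, 83], [750, 49, -1]]
180 [[757, -5, 1], [757, 2, 0], [735, 27, 98], [735, 32, 97], [737, 36, 91], [757, 29, 0], [757, 35, -1], [757, 42, 1], [757, 49, 0]]
185 [[755, 3, 37], [740, 22, 102], [739, 28, 104], [739, 33, 104], [743, 36, 90], [764, 28, 0], [764, 35, 0], [764, 42, 0], [764, 49, 1]]
190 [[762, 2, 36], [743, 23, 111], [743, 29, 112], [743, 33, 109], [771, 22, 0], [770, 29, 2], [771, 35, -1], [771, 42, 2], [771, 49, 0]]
195 [[778, -6, 0], [748, 23, 111], [748, 28, 112], [748, 33, 111], [778, 21, 1], [778, 28, -1], [778, 35, 0], [778, 42, 1], [778, 48, 1]]
200 [[785, -6, 1], [785, 1, 1], [754, 28, 109], [754, 32, 108], [785, 21, -1], [785, 28, -1], [785, 35, 0], [785, 42, 1], [784, 49, 3]]
205 [[791, -6, 3], [792, 0, 1], [792, 7, 0], [792, 14, 0], [792, 21, 1], [792, 28, 0], [792, 34, 1], [792, 41, 1], [793, 48, -2]]
```

```bash
python3 - <<'E'
from h import *
plan(([742,64,150],90),([742,64,88],90),([740.5,20,88],90),([739,-9,88],90))
E
```

```text
0 dp [-9.5, -24.5, 119.1] rot [-0.001, 0.001, -0.004] rows 3.0
1 dp [-0.0, -0.0, 62.0] rot [0.0, -0.0, 0.0] rows 1.6
2 dp [1.5, -44.0, 0.0] rot [0.0, 0.0, 0.0] rows 1.1
3 dp [1.5, -29.0, 0.0] rot [0.0, 0.0, 0.0] rows 0.7
```

>>> play_rows(grip=[-1,-1,-1,-1,-1], dp=[[-9.5,-24,119],[-9.5,-24,119],[-9.5,-24,119],[-9.5,-24,119],[-9.5,-24,119]], rot=[[0,0,0],[0,0,0],[0,0,0],[0,0,0],[0,0,0]])

```text
clock: 13.05
ee_pos: [740.6, 65.2, 147.1]
eef_rot: [-0.004, -3.136, 0.0]
wrist_force: [0.5, 0.2, 0.7]
opening: 0.003
finger_force: 0.0
```

>>> play_rows(grip=[-1,-1,-1,-1,-1], dp=[[0,0,30],[0,0,62],[0,0,62],[0,0,62],[0,0,62]], rot=[[0,0,0],[0,0,0],[0,0,0],[0,0,0],[0,0,0]])

```text
clock: 13.47
ee_pos: [744.8, 67.1, 91.7]
eef_rot: [-0.0, 3.136, 0.0]
wrist_force: [-0.0, 0.1, 0.6]
opening: 0.006
finger_force: 0.0
```

>>> play_rows(grip=[-1,-1,-1,-1,-1], dp=[[0,-10,0],[0,-20,0],[0.5,-28,0],[1,-36,0],[1.5,-44,0]], rot=[[0,0,0],[0,0,0],[0,0,0],[0,0,0],[0,0,0]])

```text
clock: 13.88
ee_pos: [741.9, 22.0, 88.4]
eef_rot: [0.001, 3.14, 0.001]
wrist_force: [0.5, 1.6, 1.0]
opening: 0.004
finger_force: 0.9
```

>>> play_rows(grip=[-1,-1,-1,-1,-1], dp=[[0.5,-7,0],[1,-14,0],[1,-18,0],[1.5,-22,0],[1.5,-22,0]], rot=[[0,0,0],[0,0,0],[0,0,0],[0,0,0],[0,0,0]])

```text
clock: 14.3
ee_pos: [739.5, -0.0, 86.8]
eef_rot: [-0.001, -3.141, 0.001]
wrist_force: [-0.0, -0.5, 0.6]
opening: 0.005
finger_force: 0.0
```

>>> play_rows(grip=[-1,-1,-1,-1,-1], dp=[[0,-2,0],[0,-4,0],[0,-6,0],[0,-7,0],[0,-8,0]], rot=[[0,0,0],[0,0,0],[0,0,0],[0,0,0],[0,0,0]])

```text
clock: 14.72
ee_pos: [739.4, -6.9, 86.7]
eef_rot: [0.001, -3.14, -0.0]
wrist_force: [-1.0, 1.4, -0.8]
opening: 0.007
finger_force: 0.6
```

>>> play_rows(grip=[-1,-1,-1,-1,-1], dp=[[0,-1,0],[0,-1.5,0],[0,-2,0],[0,-2.5,0],[0,-3,0]], rot=[[0,0,0],[0,0,0],[0,0,0],[0,0,0],[0,0,0]])

```text
clock: 15.13
ee_pos: [739.4, -7.7, 86.8]
eef_rot: [0.001, -3.141, -0.006]
wrist_force: [-1.7, 9.8, -0.2]
opening: 0.002
finger_force: 4.4
```

>>> play_rows(grip=[-1,-1,-1,-1,-1], dp=[[0,8,0],[0,12,0],[0,12,-60],[0,12,-100],[0,12,-170]], rot=[[0,0,0],[0,0,0],[0,0,0],[0,0,0],[0,0,0]])

```text
clock: 15.55
ee_pos: [739.3, 1.7, 212.6]
eef_rot: [0.001, -3.14, 0.002]
wrist_force: [0.9, 0.1, -0.6]
opening: 0.003
finger_force: 0.0
```

```bash
python3 - <<'E'
from h import *
for i in range(3): snap("scene")
C,im,d=snap("wrist"); np.savez("w5.npz",im=im,d=d); P=cloud(C,d)
g=(P[...,2]>98)&(P[...,2]<125)&(P[...,0]>700)&(abs(P[...,1])<70)&(P[...,0]<800); Q=P[g]
if len(Q): print("grip",np.percentile(Q,[2,50,98],axis=0).round(1).tolist())
plan(([560,272,290],91.7))
E
```

```text
grip [[733.6, -29.2, 98.6], [741.2, -22.2, 108.4], [751.6, -15.7, 112.6]]
0 dp [90.4, 135.2, -37.9] rot [-0.001, 0.003, -0.015] rows 4.2
1 dp [88.5, 136.5, -37.5] rot [-0.001, 0.003, -0.015] rows 4.2
```

>>> play_rows(grip=[1,1,1,1,1], dp=[[90,135,-38],[90,135,-38],[90,135,-38],[90,135,-38],[90,135,-38]], rot=[[0,0,-0.015],[0,0,-0.015],[0,0,-0.015],[0,0,-0.015],[0,0,-0.015]])

```text
clock: 16.17
ee_pos: [646.8, 142.1, 250.6]
eef_rot: [0.032, -3.141, -0.003]
wrist_force: [1.4, -0.9, 0.5]
opening: 0.298
finger_force: 0.0
```

>>> play_rows(grip=[1,1,1,1,1], dp=[[88,136,-38],[88,136,-38],[88,136,-38],[88,136,-38],[88,136,-38]], rot=[[0,0,-0.015],[0,0,-0.015],[0,0,-0.015],[0,0,-0.015],[0,0,-0.015]])

```text
clock: 16.58
ee_pos: [556.8, 276.3, 288.7]
eef_rot: [0.057, -3.141, -0.003]
wrist_force: [0.8, -0.6, 0.1]
opening: 0.651
finger_force: 0.0
```

```bash
python3 - <<'E'
from h import *
for i in range(4): snap("wrist")
C,im,d=snap("wrist"); np.savez("w6.npz",im=im,d=d); P=cloud(C,d)
cv2.imwrite("pics/w6.png",cv2.convertScaleAbs(im,alpha=1.3,beta=10))
g=(P[...,2]>66)&(P[...,2]<86)&(P[...,0]>430)&(P[...,0]<640)&(P[...,1]>220)&(P[...,1]<320)
n,l,st,ce=cv2.connectedComponentsWithStats(g.astype(np.uint8))
for i in range(1,n):
    if st[i,4]>60:
        Q=P[l==i]; T=Q[Q[:,2]>68]; print(st[i,4],cv2.minAreaRect(T[:,:2].astype(np.float32)),np.percentile(Q,[3,50,97],axis=0).round(1).tolist())
print(observe()["ee_pos"])
E
```

```text
1008 ((477.15606689453125, 276.6560363769531), (20.344959259033203, 60.366661071777344), 0.21167361736297607) [[467.7, 248.8, 70.9], [477.2, 276.5, 73.6], [486.6, 304.2, 80.1]]
928 ((520.88525390625, 279.7414245605469), (19.494966506958008, 58.38135528564453), 1.5717028379440308) [[511.4, 252.0, 70.8], [520.5, 279.4, 73.3], [530.4, 307.2, 79.8]]
870 ((566.721923828125, 278.57403564453125), (19.959043502807617, 59.039180755615234), 1.627050518989563) [[557.4, 250.4, 69.5], [565.7, 277.8, 73.4], [576.1, 306.1, 79.9]]
815 ((613.657958984375, 281.78643798828125), (20.473947525024414, 59.580360412597656), 2.4164607524871826) [[603.5, 253.6, 69.0], [611.4, 281.5, 73.3], [622.2, 309.8, 79.8]]
[560.00935736 270.28100795 286.30736961]
```

View pics/w6.png

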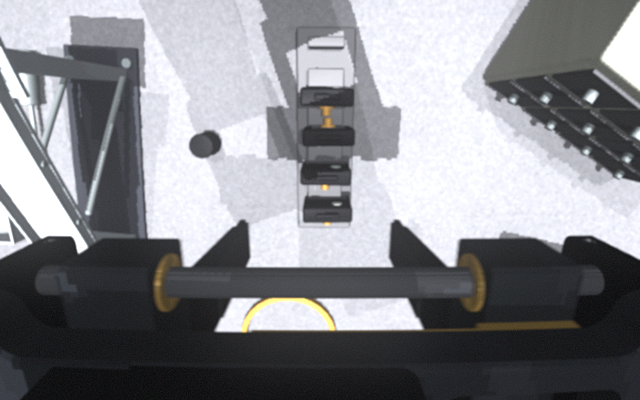

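The rack is upright in view with movements at (325,208), (326,173), (327,135) and (326,97). The third is the one with its bush facing the robot. The depth fit gives centres at x=613.7, 566.7, 520.9 and 477.2. I'll pick the x=477 one first.

```bash
cat >> h.py <<'E'
def ori(a,phi=0):
    D=np.array([[-1,0,0],[0,1,0],[0,0,-1.]]).T
    return (R.from_euler("z",a-90,degrees=True)*R.from_euler("y",-phi,degrees=True)).as_matrix()@D
O=np.array([707.9,-32.9,64.4]); cy=np.radians(-3.1); cs,sn=np.cos(np.radians(28)),np.sin(np.radians(28))
cd=np.array([cs*np.cos(cy),cs*np.sin(cy),-sn]); cn=np.array([sn*np.cos(cy),sn*np.sin(cy),cs]); cyv=np.cross(cn,cd)
def ch(x,y,z): return O+x*cd+y*cyv+z*cn
E
python3 - <<'E'
from h import *
plan(([478,277.5,120],91.9),([478,277.5,43],91.9),([478,277.5,300],91.9),([490,-20,300],86.9),([490,-20,300],86.9,32))
print(ch(-255,0,27))
E
```

```text
0 dp [81.4, 9.8, 166.5] rot [-0.001, -0.002, -0.004] rows 4.6
1 dp [-0.0, -0.0, 77.0] rot [-0.0, -0.0, 0.0] rows 1.9
2 dp [0.0, 0.0, -128.5] rot [0.0, 0.0, 0.0] rows 3.2
3 dp [0.0, 0.0, -128.5] rot [0.0, 0.0, 0.0] rows 3.2
4 dp [-1.1, -148.9, 0.0] rot [0.0, 0.0, 0.044] rows 3.7
5 dp [-7.6, -148.7, 0.0] rot [0.0, 0.0, 0.044] rows 3.7
6 dp [0.0, 0.0, 0.0] rot [0.0, -0.559, 0.0] rows 4.5
[495.73501831 -21.40955532 207.95483352]
```

>>> play_rows(grip=[1,1,1,1,1], dp=[[81.5,10,165],[81.5,10,165],[81.5,10,165],[81.5,10,165],[81.5,10,165]], rot=[[0,0,0],[0,0,0],[0,0,0],[0,0,0],[0,0,0]])

```text
clock: 17.25
ee_pos: [473.3, 276.1, 115.8]
eef_rot: [0.044, -3.131, 0.007]
wrist_force: [0.4, -0.2, -1.4]
opening: 0.997
finger_force: 0.0
```

>>> play_rows(grip=[1,1,1,1,1], dp=[[0,0,0],[0,0,0],[0,0,30],[0,0,60],[0,0,60]], rot=[[0,0,0],[0,0,0],[0,0,0],[0,0,0],[0,0,0]])

```text
clock: 17.67
ee_pos: [477.1, 277.5, 60.0]
eef_rot: [0.045, -3.136, 0.004]
wrist_force: [-1.7, -0.3, -1.6]
opening: 1.001
finger_force: 0.0
```

>>> play_rows(grip=[1,1,1,1,1], dp=[[0,0,10],[0,0,18],[0,0,18],[0,0,18],[0,0,18]], rot=[[0,0,0],[0,0,0],[0,0,0],[0,0,0],[0,0,0]])

```text
clock: 18.08
ee_pos: [479.0, 279.6, 46.6]
eef_rot: [-0.047, 3.139, 0.001]
wrist_force: [0.2, -0.2, -0.3]
opening: 0.999
finger_force: 0.0
```

>>> play_rows(grip=[-1,-1,-1,-1,-1], dp=[[0,0,1],[0,0,1],[0,0,1],[0,0,1],[0,0,1]], rot=[[0,0,0],[0,0,0],[0,0,0],[0,0,0],[0,0,0]], squeeze=25)

```text
clock: 18.5
ee_pos: [478.0, 279.2, 44.3]
eef_rot: [-0.048, 3.141, 0.0]
wrist_force: [0.8, 0.4, 0.2]
opening: 0.708
finger_force: 0.0
```

>>> play_rows(grip=[-1,-1,-1,-1,-1], dp=[[0,0,0],[0,0,-10],[0,0,-40],[0,0,-80],[0,0,-120]], rot=[[0,0,0],[0,0,0],[0,0,0],[0,0,0],[0,0,0]])

```text
clock: 18.92
ee_pos: [476.8, 278.7, 164.7]
eef_rot: [0.047, -3.138, 0.002]
wrist_force: [1.6, 0.8, -0.0]
opening: 0.636
finger_force: 25.0
```

>>> play_rows(grip=[-1,-1,-1,-1,-1], dp=[[0,0,-40],[0,0,-80],[0,0,-120],[0,0,-136],[0,0,-136]], rot=[[0,0,0],[0,0,0],[0,0,0],[0,0,0],[0,0,0]])

```text
clock: 19.33
ee_pos: [479.9, 280.2, 307.7]
eef_rot: [-0.047, 3.131, 0.007]
wrist_force: [0.6, 0.5, -0.1]
opening: 0.627
finger_force: 25.0
```

>>> play_rows(grip=[-1,-1,-1,-1,-1], dp=[[-1,-149,0],[-1,-149,0],[-1,-149,0],[-1,-149,0],[-1,-149,0]], rot=[[0,0,0.044],[0,0,0.044],[0,0,0.044],[0,0,0.044],[0,0,0.044]])

```text
clock: 19.75
ee_pos: [482.6, 126.4, 298.2]
eef_rot: [-0.029, -3.139, 0.003]
wrist_force: [0.2, -0.6, -0.8]
opening: 0.632
finger_force: 25.0
```

>>> play_rows(grip=[-1,-1,-1,-1,-1], dp=[[-8,-149,0],[-8,-149,0],[-8,-149,0],[-8,-149,0],[-8,-149,0]], rot=[[0,0,0.044],[0,0,0.044],[0,0,0.044],[0,0,0.044],[0,0,0.044]])

```text
clock: 20.17
ee_pos: [488.7, -22.1, 298.3]
eef_rot: [-0.098, -3.137, 0.002]
wrist_force: [0.5, -0.3, -0.4]
opening: 0.628
finger_force: 25.0
```

```bash
python3 - <<'E'
from h import *
for i in range(4): snap("wrist")
C,im,d=snap("wrist","w7"); P=cloud(C,d); print(observe()["ee_pos"],observe()["opening"])
L=(P-O)@np.c_[cd,cyv,cn]
f=(abs(L[...,2])<8)&(L[...,0]<40)&(L[...,0]>-340)&(abs(L[...,1])<28); Q=L[f]; print("floor h",len(Q),np.polyfit(Q[:,0],Q[:,2],1),np.polyfit(Q[:,1],Q[:,2],1),np.median(Q[:,2]))
w=(L[...,2]>9)&(L[...,2]<18)&(abs(L[...,1])<60)&(L[...,0]<50)
for x in range(-330,40,30):
    for s in (1,-1):
        k=w&(abs(L[...,0]-x)<8)&(s*L[...,1]>22); 
        if k.sum()>4: print(x,s,k.sum(),np.percentile(L[k][:,1],[10,50,90]).round(1))
E
```

```text
[489.15011283 -17.64836676 299.45887329] 0.6297616425443506
floor h 9230 [0.0008187  0.22633714] [-0.00191771  0.0188996 ] -0.013382011837312413
-330 1 107 [41.6 43.2 44.7]
-330 -1 111 [-47.3 -45.6 -44. ]
-300 1 85 [38.5 39.9 41.3]
-300 -1 87 [-42.8 -41.  -39.5]
-270 1 66 [34.4 35.6 37.3]
-270 -1 73 [-38.3 -36.8 -35.2]
-240 1 37 [32.7 34.  35.3]
-240 -1 37 [-36.  -34.6 -33.4]
-60 1 15 [33.8 34.8 36.1]
-60 -1 18 [-35.2 -33.7 -32.6]
-30 1 10 [33.8 34.8 35.3]
-30 -1 12 [-34.9 -34.  -33. ]
0 1 6 [33.5 34.3 35. ]
0 -1 6 [-34.8 -33.4 -32.4]
```

The chute frame agrees with the wrist depth to under 1 mm, and the movement is held at 60 mm. Next I tilt and lower.

```bash
python3 - <<'E'
from h import *
plan((ch(-262,0,75),86.9,32),(ch(-255,0,28),86.9,32))
E
```

```text
0 dp [-23.2, -3.4, 45.8] rot [-0.0, -0.56, -0.002] rows 4.5
1 dp [37.2, 0.0, 29.6] rot [-0.0, -0.0, 0.0] rows 1.2
```

>>> play_rows(grip=[-1,-1,-1,-1,-1], dp=[[-23,-3.5,46],[-23,-3.5,46],[-23,-3.5,46],[-23,-3.5,46],[-23,-3.5,46]], rot=[[0,-0.56,0],[0,-0.56,0],[0,-0.56,0],[0,-0.56,0],[0,-0.56,0]])

```text
clock: 20.83
ee_pos: [510.5, -21.9, 252.1]
eef_rot: [0.072, 2.579, -0.02]
wrist_force: [-0.8, -0.8, -1.1]
opening: 0.628
finger_force: 25.0
```

```bash
python3 - <<'E'
from h import *
for i in range(4): snap("wrist")
p,M=frame(); print((p-O)@np.c_[cd,cyv,cn], M[:,2], observe()["wrist_force"])
plan((ch(-255,-0.5,36),86.9,32),(ch(-255,-.5,28),86.9,32))
E
```

```text
[-262.39287833   -0.47091492   75.88125438] [ 0.52985076 -0.02978038 -0.84756787] [ 0.2783283   0.18143565 -0.40642989]
0 dp [30.9, -0.1, 26.3] rot [-0.001, 0.001, -0.002] rows 1.0
1 dp [6.9, -0.0, 4.0] rot [0.0, 0.0, -0.0] rows 0.2
```

>>> play_rows(grip=[-1,-1,-1,-1,-1], dp=[[15,0,13],[31,0,26],[31,0,26],[34,0,28],[36,0,29]], rot=[[0,0,0],[0,0,0],[0,0,0],[0,0,0],[0,0,0]])

```text
clock: 21.45
ee_pos: [498.2, -22.8, 211.9]
eef_rot: [0.074, 2.58, -0.021]
wrist_force: [-0.0, 0.1, -0.9]
opening: 0.63
finger_force: 25.0
```

>>> play_rows(grip=[-1,-1,-1,-1,-1], dp=[[1,0,1],[1,0,1],[1,0,1],[1,0,1],[1,0,1]], rot=[[0,0,0],[0,0,0],[0,0,0],[0,0,0],[0,0,0]])

```text
clock: 21.87
ee_pos: [497.0, -22.9, 209.7]
eef_rot: [0.075, 2.58, -0.022]
wrist_force: [-0.4, -0.5, -1.9]
opening: 0.625
finger_force: 25.0
```

```bash
python3 - <<'E'
from h import *
p,M=frame(); print((p-O)@np.c_[cd,cyv,cn], observe()["wrist_force"])
E
```

```text
[-254.60966685   -1.37143262   29.16197925] [-0.37533286 -0.53047456 -1.85874149]
```

>>> play_rows(grip=[-1,-1,1,1,1], dp=[[3.5,0,2],[3.5,0,2],[3.5,0,2],[3.5,0,2],[3.5,0,2]], rot=[[0,0,0],[0,0,0],[0,0,0],[0,0,0],[0,0,0]])

```text
clock: 22.28
ee_pos: [495.0, -22.7, 205.8]
eef_rot: [0.075, 2.58, -0.022]
wrist_force: [0.4, 1.0, -0.2]
opening: 0.783
finger_force: 0.0
```

>>> play_rows(grip=[1,1,1,1,1], dp=[[0,0,0],[0,0,0],[0,0,0],[-30,0,-30],[-60,0,-60]], rot=[[0,0,0],[0,0,0],[0,0,0],[0,0,0],[0,0,0]])

```text
clock: 22.7
ee_pos: [510.8, -23.2, 281.0]
eef_rot: [0.076, 2.591, -0.019]
wrist_force: [0.9, -0.4, 0.8]
opening: 0.997
finger_force: 0.0
```

```bash
python3 - <<'E'
from h import *
for i in range(6): snap("scene")
C,im,d=snap("scene"); cv2.imwrite("pics/s3.png",cv2.resize(cv2.convertScaleAbs(im[100:310,200:400],alpha=1.4,beta=5),None,fx=2.8,fy=2.8,interpolation=cv2.INTER_CUBIC))
E
```

```text
(no output)
```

View pics/s3.png

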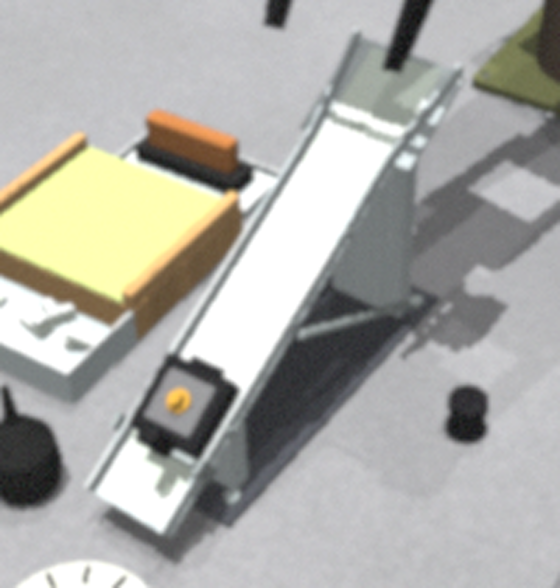

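The movement lies flat against the gate at (185,405), bush up and loop uphill, with the gate shut. Next is the one at x=567.

```bash
python3 - <<'E'
from h import *
plan(([520,60,290],89,0),([567,279,170],91.9),([567,279,55],91.9))
E
```

```text
0 dp [-4.7, 83.9, -3.0] rot [-0.011, 0.558, -0.039] rows 4.5
1 dp [-21.6, 109.9, 60.0] rot [-0.0, 0.0, -0.025] rows 3.2
2 dp [-24.4, 109.3, 60.0] rot [-0.0, 0.0, -0.025] rows 3.2
3 dp [-0.0, -0.0, 115.0] rot [0.0, 0.0, 0.0] rows 2.9
```

>>> play_rows(grip=[1,1,1,1,1], dp=[[-5,84,-3],[-5,84,-3],[-5,84,-3],[-5,84,-3],[-5,84,-3]], rot=[[-0.011,0.558,-0.039],[-0.011,0.558,-0.039],[-0.011,0.558,-0.039],[-0.011,0.558,-0.039],[-0.011,0.558,-0.039]])

```text
clock: 23.47
ee_pos: [521.6, 61.0, 290.9]
eef_rot: [-0.024, -3.137, 0.0]
wrist_force: [-0.8, -0.5, 0.1]
opening: 1.0
finger_force: 0.0
```

>>> play_rows(grip=[1,1,1,1,1], dp=[[-22,110,60],[-22,110,60],[-22,110,60],[-22,110,60],[-22,110,60]], rot=[[0,0,-0.025],[0,0,-0.025],[0,0,-0.025],[0,0,-0.025],[0,0,-0.025]])

```text
clock: 23.88
ee_pos: [543.2, 170.7, 228.0]
eef_rot: [0.016, -3.137, 0.003]
wrist_force: [-0.2, -0.8, -0.3]
opening: 1.0
finger_force: 0.0
```

>>> play_rows(grip=[1,1,1,1,1], dp=[[-24,109,60],[-24,109,60],[-24,109,60],[-24,109,60],[-24,109,60]], rot=[[0,0,-0.025],[0,0,-0.025],[0,0,-0.025],[0,0,-0.025],[0,0,-0.025]])

```text
clock: 24.3
ee_pos: [567.5, 278.6, 170.0]
eef_rot: [0.053, -3.14, 0.003]
wrist_force: [-0.2, -0.9, -0.1]
opening: 1.003
finger_force: 0.0
```

```bash
python3 - <<'E'
from h import *
for i in range(5): snap("wrist")
print(observe()["ee_pos"])
plan(([567,279,60],91.9),([567,279,43.5],91.9))
E
```

```text
[569.13714529 277.47800096 173.88435698]
0 dp [2.6, 1.5, 113.9] rot [0.0, 0.005, -0.003] rows 2.8
1 dp [-0.0, 0.0, 16.5] rot [-0.0, -0.0, -0.0] rows 0.4
```

>>> play_rows(grip=[1,1,1,1,1], dp=[[2.5,1.5,40],[2.5,1.5,80],[2.5,1.5,114],[2.5,1.5,114],[2.5,1.5,114]], rot=[[0,0.005,0],[0,0.005,0],[0,0.005,0],[0,0.005,0],[0,0.005,0]])

```text
clock: 24.97
ee_pos: [564.9, 278.8, 56.9]
eef_rot: [0.049, -3.135, 0.003]
wrist_force: [0.9, -0.4, 0.7]
opening: 0.997
finger_force: 0.0
```

>>> play_rows(grip=[1,1,-1,-1,-1], dp=[[0,0,8],[0,0,16.5],[0,0,16.5],[0,0,16.5],[0,0,16.5]], rot=[[0,0,0],[0,0,0],[0,0,0],[0,0,0],[0,0,0]])

```text
clock: 25.38
ee_pos: [566.6, 280.4, 42.7]
eef_rot: [0.051, -3.14, -0.0]
wrist_force: [0.1, -0.1, 0.2]
opening: 0.844
finger_force: 0.0
```

>>> play_rows(grip=[-1,-1,-1,-1,-1], dp=[[0,0,0],[0,0,0],[0,0,-10],[0,0,-45],[0,0,-80]], rot=[[0,0,0],[0,0,0],[0,0,0],[0,0,0],[0,0,0]])

```text
clock: 25.8
ee_pos: [564.6, 279.4, 120.5]
eef_rot: [0.05, -3.133, 0.003]
wrist_force: [1.3, 0.4, -0.3]
opening: 0.629
finger_force: 25.0
```

>>> play_rows(grip=[-1,-1,-1,-1,-1], dp=[[0,0,-40],[0,0,-80],[0,0,-120],[0,0,-160],[0,0,-176]], rot=[[0,0,0],[0,0,0],[0,0,0],[0,0,0],[0,0,0]])

```text
clock: 26.22
ee_pos: [568.4, 280.9, 306.3]
eef_rot: [-0.051, 3.134, 0.005]
wrist_force: [-0.1, -0.6, 0.4]
opening: 0.629
finger_force: 25.0
```

>>> play_rows(grip=[-1,-1,-1,-1,-1], dp=[[43,-148,0],[43,-148,0],[43,-148,0],[43,-148,0],[43,-148,0]], rot=[[0,0,0.044],[0,0,0.044],[0,0,0.044],[0,0,0.044],[0,0,0.044]])

```text
clock: 26.63
ee_pos: [527.4, 126.8, 298.8]
eef_rot: [-0.025, -3.139, 0.004]
wrist_force: [0.7, -0.1, -1.2]
opening: 0.634
finger_force: 25.0
```

>>> play_rows(grip=[-1,-1,-1,-1,-1], dp=[[37,-150,0],[37,-150,0],[37,-150,0],[37,-150,0],[37,-150,0]], rot=[[0,0,0.044],[0,0,0.044],[0,0,0.044],[0,0,0.044],[0,0,0.044]])

```text
clock: 27.05
ee_pos: [488.8, -22.3, 298.6]
eef_rot: [-0.095, -3.138, 0.004]
wrist_force: [0.7, 0.3, -0.0]
opening: 0.627
finger_force: 25.0
```

>>> play_rows(grip=[-1,-1,-1,-1,-1], dp=[[-23,-2,46],[-23,-2,46],[-23,-2,46],[-23,-2,46],[-23,-2,46]], rot=[[0,-0.56,0],[0,-0.56,0],[0,-0.56,0],[0,-0.56,0],[0,-0.56,0]])

```text
clock: 27.47
ee_pos: [511.1, -20.8, 250.5]
eef_rot: [0.071, 2.581, -0.02]
wrist_force: [-0.1, -0.6, -0.4]
opening: 0.629
finger_force: 25.0
```

```bash
python3 - <<'E'
from h import *
for i in range(5): snap("wrist")
p,M=frame(); print((p-O)@np.c_[cd,cyv,cn], M[:,2], observe()["wrist_force"])
plan((ch(-255,-.5,25),86.9,32))
E
```

```text
[-260.84109899    0.7786101    75.05984341] [ 0.52807824 -0.02950496 -0.848683  ] [ 0.11055837  0.43824849 -0.04244602]
0 dp [40.4, -1.3, 30.1] rot [-0.001, -0.001, -0.001] rows 1.3
```

```bash
python3 - <<'E'
from h import *
p,M=frame(); C,im,d=snap("wrist","w8"); P=cloud(C,d); L=(P-p)@M
k=(abs(L[...,0])<25)&(abs(L[...,1])<28)&(L[...,2]>-70)&(L[...,2]<40)&(d>0); Q=L[k]; print(len(Q))
r=np.argwhere(k); print(r.min(0),r.max(0))
for v in range(r.min(0)[0],r.max(0)[0]+1,6):
    print(v,[L[v,u].round(0).astype(int).tolist() for u in (285,320,355)])
E
```

```text
5734
[213 261] [266 377]
213 [[7, -22, 30], [7, 0, 31], [6, 23, 32]]
219 [[7, -21, 19], [7, 0, 19], [7, 21, 19]]
225 [[7, -20, 9], [6, 0, 10], [6, 20, 10]]
231 [[7, -19, -1], [7, 0, -1], [6, 19, 1]]
237 [[6, -18, -8], [7, 0, -9], [7, 18, -9]]
243 [[7, -17, -18], [7, 0, -17], [7, 18, -17]]
249 [[6, -16, -22], [6, 0, -23], [6, 17, -22]]
255 [[3, -16, -23], [4, 0, -24], [3, 17, -23]]
261 [[0, -17, -24], [0, 0, -23], [0, 17, -24]]
```

>>> play_rows(grip=[-1,-1,-1,-1,-1], dp=[[15,0,11],[27,-1,20],[35,-1,25],[36,-1,26],[36,-1,26]], rot=[[0,0,0],[0,0,0],[0,0,0],[0,0,0],[0,0,0]])

```text
clock: 28.18
ee_pos: [495.8, -22.0, 210.5]
eef_rot: [0.072, 2.585, -0.021]
wrist_force: [1.5, -0.3, -1.5]
opening: 0.626
finger_force: 25.0
```

>>> play_rows(grip=[-1,-1,1,1,1], dp=[[1,0,0.5],[1,0,0.5],[1,0,0.5],[1,0,0.5],[1,0,0.5]], rot=[[0,0,0],[0,0,0],[0,0,0],[0,0,0],[0,0,0]])

```text
clock: 28.6
ee_pos: [495.5, -22.1, 210.7]
eef_rot: [0.072, 2.582, -0.022]
wrist_force: [-0.9, 0.1, 0.3]
opening: 0.785
finger_force: 0.0
```

>>> play_rows(grip=[1,1,1,1,1], dp=[[0,0,0],[0,0,0],[0,0,0],[-30,0,-30],[-60,0,-60]], rot=[[0,0,0],[0,0,0],[0,0,0],[0,0,0],[0,0,0]])

```text
clock: 29.02
ee_pos: [511.3, -22.6, 285.1]
eef_rot: [0.073, 2.594, -0.019]
wrist_force: [1.9, -0.9, 1.4]
opening: 0.995
finger_force: 0.0
```

```bash
python3 - <<'E'
from h import *
for i in range(6): snap("wrist")
C,im,d=snap("scene"); P=cloud(C,d); L=(P-O)@np.c_[cd,cyv,cn]
k=(abs(L[...,1])<40)&(L[...,2]>15)&(L[...,2]<40)&(L[...,0]>-300)&(L[...,0]<0); Q=L[k]; print("x hist",np.histogram(Q[:,0],bins=range(-300,10,15)))
print("bush",[c.round(0).tolist() for c in Q[Q[:,2]>26]][::6])
plan(([520,60,290],89,0),([613,281,170],91.9))
E
```

```text
x hist (array([  0,   0,   0,   0,   0,   0,   0,   0,   1,   1,   0,   0, 121,
       186, 199, 196, 114, 198, 196, 208]), array([-300, -285, -270, -255, -240, -225, -210, -195, -180, -165, -150,
       -135, -120, -105,  -90,  -75,  -60,  -45,  -30,  -15,    0]))
bush [[-86.0, -3.0, 29.0], [-86.0, 3.0, 30.0], [-85.0, 5.0, 29.0], [-85.0, 8.0, 28.0], [-23.0, -1.0, 29.0], [-20.0, 2.0, 30.0], [-18.0, 3.0, 30.0], [-18.0, 6.0, 29.0]]
0 dp [-2.3, 83.2, 0.3] rot [-0.011, 0.554, -0.037] rows 4.5
1 dp [-44.6, 111.3, 60.0] rot [-0.0, 0.0, -0.025] rows 3.4
2 dp [-47.4, 110.1, 60.0] rot [-0.0, 0.0, -0.025] rows 3.4
```

Two are seated, with bushes 66 mm apart. Third: x=613.

>>> play_rows(grip=[1,1,1,1,1], dp=[[-2,83,0],[-2,83,0],[-2,83,0],[-2,83,0],[-2,83,0]], rot=[[-0.011,0.556,-0.037],[-0.011,0.556,-0.037],[-0.011,0.556,-0.037],[-0.011,0.556,-0.037],[-0.011,0.556,-0.037]])

```text
clock: 29.78
ee_pos: [520.9, 60.8, 290.7]
eef_rot: [-0.024, -3.136, 0.0]
wrist_force: [-0.3, 0.2, -1.1]
opening: 1.002
finger_force: 0.0
```

>>> play_rows(grip=[1,1,1,1,1], dp=[[-45,111,60],[-45,111,60],[-45,111,60],[-45,111,60],[-45,111,60]], rot=[[0,0,-0.025],[0,0,-0.025],[0,0,-0.025],[0,0,-0.025],[0,0,-0.025]])

```text
clock: 30.2
ee_pos: [565.6, 171.4, 227.5]
eef_rot: [0.016, -3.135, 0.002]
wrist_force: [-0.9, 0.7, 0.6]
opening: 0.997
finger_force: 0.0
```

>>> play_rows(grip=[1,1,1,1,1], dp=[[-47,110,60],[-47,110,60],[-47,110,60],[-47,110,60],[-47,110,60]], rot=[[0,0,-0.025],[0,0,-0.025],[0,0,-0.025],[0,0,-0.025],[0,0,-0.025]])

```text
clock: 30.62
ee_pos: [612.5, 280.4, 169.6]
eef_rot: [0.053, -3.138, 0.003]
wrist_force: [-0.5, -0.2, 0.0]
opening: 1.001
finger_force: 0.0
```

```bash
python3 - <<'E'
from h import *
for i in range(5): snap("wrist")
print(observe()["ee_pos"])
plan(([612.5,281,60],91.9),([612.5,281,43.5],91.9))
E
```

```text
[614.0070009  278.77861571 174.07004229]
0 dp [1.8, 2.2, 114.1] rot [0.0, 0.003, -0.003] rows 2.9
1 dp [0.0, -0.0, 16.5] rot [0.0, -0.0, -0.0] rows 0.4
```

>>> play_rows(grip=[1,1,1,1,1], dp=[[2,2,40],[2,2,80],[2,2,114],[2,2,114],[2,2,114]], rot=[[0,0.003,0],[0,0.003,0],[0,0.003,0],[0,0.003,0],[0,0.003,0]])

```text
clock: 31.28
ee_pos: [610.2, 280.7, 56.9]
eef_rot: [0.049, -3.136, 0.003]
wrist_force: [-0.6, -0.7, 0.4]
opening: 1.0
finger_force: 0.0
```

>>> play_rows(grip=[1,1,-1,-1,-1], dp=[[0,0,8],[0,0,16.5],[0,0,16.5],[0,0,16.5],[0,0,16.5]], rot=[[0,0,0],[0,0,0],[0,0,0],[0,0,0],[0,0,0]])

```text
clock: 31.7
ee_pos: [612.1, 282.4, 42.6]
eef_rot: [0.051, -3.141, -0.0]
wrist_force: [0.5, -1.2, 1.3]
opening: 0.845
finger_force: 0.0
```

>>> play_rows(grip=[-1,-1,-1,-1,-1], dp=[[0,0,0],[0,0,0],[0,0,0],[0,0,0],[0,0,0]], rot=[[0,0,0],[0,0,0],[0,0,0],[0,0,0],[0,0,0]])

```text
clock: 32.12
ee_pos: [611.7, 282.2, 41.8]
eef_rot: [0.051, -3.14, 0.0]
wrist_force: [-0.1, -0.3, 1.9]
opening: 0.632
finger_force: 25.0
```

>>> play_rows(grip=[-1,-1,-1,-1,-1], dp=[[0,0,-10],[0,0,-45],[0,0,-80],[0,0,-120],[0,0,-140]], rot=[[0,0,0],[0,0,0],[0,0,0],[0,0,0],[0,0,0]])

```text
clock: 32.53
ee_pos: [613.6, 282.9, 187.8]
eef_rot: [-0.051, 3.137, 0.003]
wrist_force: [0.7, 1.3, -0.0]
opening: 0.63
finger_force: 25.0
```

>>> play_rows(grip=[-1,-1,-1,-1,-1], dp=[[0,0,-40],[0,0,-80],[0,0,-116],[0,0,-116],[0,0,-116]], rot=[[0,0,0],[0,0,0],[0,0,0],[0,0,0],[0,0,0]])

```text
clock: 32.95
ee_pos: [613.2, 282.7, 302.2]
eef_rot: [-0.051, 3.136, 0.003]
wrist_force: [-0.8, -0.0, -1.7]
opening: 0.63
finger_force: 25.0
```

>>> play_rows(grip=[-1,-1,-1,-1,-1], dp=[[66,-148,0],[66,-148,0],[66,-148,0],[66,-148,0],[66,-148,0]], rot=[[0,0,0.044],[0,0,0.044],[0,0,0.044],[0,0,0.044],[0,0,0.044]])

```text
clock: 33.37
ee_pos: [548.0, 127.5, 295.2]
eef_rot: [-0.025, -3.135, 0.005]
wrist_force: [2.5, 1.0, -1.4]
opening: 0.629
finger_force: 25.0
```

>>> play_rows(grip=[-1,-1,-1,-1,-1], dp=[[59,-152,0],[59,-152,0],[59,-152,0],[59,-152,0],[59,-152,0]], rot=[[0,0,0.044],[0,0,0.044],[0,0,0.044],[0,0,0.044],[0,0,0.044]])

```text
clock: 33.78
ee_pos: [487.6, -23.5, 295.9]
eef_rot: [-0.096, -3.134, 0.004]
wrist_force: [0.8, 0.9, -1.0]
opening: 0.631
finger_force: 25.0
```

>>> play_rows(grip=[-1,-1,-1,-1,-1], dp=[[-23,-2,46],[-23,-2,46],[-23,-2,46],[-23,-2,46],[-23,-2,46]], rot=[[0,-0.56,0],[0,-0.56,0],[0,-0.56,0],[0,-0.56,0],[0,-0.56,0]])

```text
clock: 34.2
ee_pos: [510.7, -21.5, 247.7]
eef_rot: [0.072, 2.584, -0.019]
wrist_force: [0.1, -0.4, -1.1]
opening: 0.628
finger_force: 25.0
```

```bash
cat >> h.py <<'E'
def held():
    p,M=frame(); C,im,d=snap("wrist"); P=cloud(C,d); L=(P-p)@M
    b=np.median(L[231:238,300:340,0]); t=np.median(L[256:262,300:340,2]); print("back x",b,"loop-edge z",t)
    f=60+t; a=np.radians(30); return f*np.cos(a)-b*np.sin(a), f*np.sin(a)+b*np.cos(a)   # TCP uphill of / above the foot corner
E
python3 - <<'E'
from h import *
for i in range(5): snap("wrist")
p,M=frame(); print((p-O)@np.c_[cd,cyv,cn], M[:,2], observe()["wrist_force"])
u,h=held(); print(u,h)
plan((ch(-230-u,-.5,h+2.5),86.9,32))
E
```

```text
[-2.60171037e+02  2.14519141e-01  7.38132250e+01] [ 0.52727017 -0.02929995 -0.84919237] [ 0.10990482 -0.10409654 -1.14257464]
back x 6.663860110361535 loop-edge z -31.813209836899162
21.07854627720588 19.86446722438928
0 dp [40.5, -0.6, 33.9] rot [-0.001, -0.002, -0.001] rows 1.3
```

>>> play_rows(grip=[-1,-1,-1,-1,-1], dp=[[15,0,12],[27,0,24],[37,-0.5,31],[39,-0.5,33],[39,-0.5,33]], rot=[[0,0,0],[0,0,0],[0,0,0],[0,0,0],[0,0,0]])

```text
clock: 34.92
ee_pos: [496.2, -22.0, 200.9]
eef_rot: [0.072, 2.588, -0.021]
wrist_force: [-0.4, -0.9, -5.1]
opening: 0.633
finger_force: 37.7
```

>>> play_rows(grip=[-1,-1,1,1,1], dp=[[0,0,0],[0,0,0],[0,0,0],[0,0,0],[0,0,0]], rot=[[0,0,0],[0,0,0],[0,0,0],[0,0,0],[0,0,0]])

```text
clock: 35.33
ee_pos: [498.0, -22.2, 204.8]
eef_rot: [0.072, 2.58, -0.022]
wrist_force: [-0.6, 0.3, 0.1]
opening: 0.788
finger_force: 0.0
```

>>> play_rows(grip=[1,1,1,1,1], dp=[[0,0,0],[0,0,0],[0,0,0],[-30,0,-30],[-60,0,-60]], rot=[[0,0,0],[0,0,0],[0,0,0],[0,0,0],[0,0,0]])

```text
clock: 35.75
ee_pos: [513.3, -22.6, 278.6]
eef_rot: [0.073, 2.593, -0.019]
wrist_force: [1.3, -0.9, 0.4]
opening: 1.002
finger_force: 0.0
```

```bash
python3 - <<'E'
from h import *
for i in range(6): snap("wrist")
C,im,d=snap("scene"); P=cloud(C,d); L=(P-O)@np.c_[cd,cyv,cn]
k=(abs(L[...,1])<40)&(L[...,2]>15)&(L[...,2]<40)&(L[...,0]>-300)&(L[...,0]<0); Q=L[k]; print("x hist",np.histogram(Q[:,0],bins=range(-300,10,15)))
print("bush",[c.round(0).tolist() for c in Q[Q[:,2]>26]][::6])
plan(([500,60,300],40,0),([510,180,250],-25),([521,278.5,200],-88.1))
E
```

```text
x hist (array([  0,   0,   0,   0,   0,   0,   0,  16, 172, 176, 194, 172, 117,
       191, 197, 196, 113, 198, 203, 205]), array([-300, -285, -270, -255, -240, -225, -210, -195, -180, -165, -150,
       -135, -120, -105,  -90,  -75,  -60,  -45,  -30,  -15,    0]))
bush [[-153.0, -3.0, 31.0], [-153.0, 2.0, 31.0], [-152.0, 6.0, 31.0], [-149.0, 4.0, 27.0], [-86.0, 3.0, 29.0], [-85.0, 6.0, 30.0], [-83.0, 7.0, 30.0], [-22.0, -2.0, 31.0], [-18.0, -2.0, 30.0], [-17.0, 1.0, 30.0], [-17.0, 4.0, 29.0]]
0 dp [3.8, 41.0, -12.7] rot [0.113, 0.262, 0.398] rows 4.0
1 dp [22.6, 34.1, -13.5] rot [0.113, 0.262, 0.398] rows 4.0
2 dp [42.7, 42.4, 25.0] rot [-0.0, -0.0, 0.567] rows 4.6
3 dp [58.8, 12.8, 25.0] rot [-0.0, -0.0, 0.567] rows 4.6
4 dp [47.0, -15.8, 25.0] rot [0.0, 0.0, 0.551] rows 4.4
5 dp [31.7, -38.1, 25.0] rot [0.0, 0.0, 0.551] rows 4.4
```

>>> play_rows(grip=[1,1,1,1,1], dp=[[4,41,-13],[4,41,-13],[4,41,-13],[4,41,-13],[4,41,-13]], rot=[[0.113,0.262,0.398],[0.113,0.262,0.398],[0.113,0.262,0.398],[0.113,0.262,0.398],[0.113,0.262,0.398]])

```text
clock: 36.52
ee_pos: [508.4, 19.0, 292.3]
eef_rot: [0.673, 2.779, -0.011]
wrist_force: [-1.0, -0.1, -0.6]
opening: 1.001
finger_force: 0.0
```

>>> play_rows(grip=[1,1,1,1,1], dp=[[23,34,-13],[23,34,-13],[23,34,-13],[23,34,-13],[23,34,-13]], rot=[[0.113,0.262,0.398],[0.113,0.262,0.398],[0.113,0.262,0.398],[0.113,0.262,0.398],[0.113,0.262,0.398]])

```text
clock: 36.93
ee_pos: [500.6, 59.6, 299.3]
eef_rot: [-1.331, -2.844, 0.0]
wrist_force: [0.3, 0.3, -0.5]
opening: 0.998
finger_force: 0.0
```

>>> play_rows(grip=[1,1,1,1,1], dp=[[43,42,25],[43,42,25],[43,42,25],[43,42,25],[43,42,25]], rot=[[0,0,0.567],[0,0,0.567],[0,0,0.567],[0,0,0.567],[0,0,0.567]])

```text
clock: 37.35
ee_pos: [503.6, 120.2, 274.6]
eef_rot: [2.073, 2.359, 0.001]
wrist_force: [0.6, -0.2, 0.3]
opening: 0.998
finger_force: 0.0
```

>>> play_rows(grip=[1,1,1,1,1], dp=[[59,13,25],[59,13,25],[59,13,25],[59,13,25],[59,13,25]], rot=[[0,0,0.567],[0,0,0.567],[0,0,0.567],[0,0,0.567],[0,0,0.567]])

```text
clock: 37.77
ee_pos: [508.8, 180.3, 249.7]
eef_rot: [2.65, 1.685, 0.002]
wrist_force: [-0.0, 0.2, -0.4]
opening: 0.998
finger_force: 0.0
```

>>> play_rows(grip=[1,1,1,1,1], dp=[[47,-16,25],[47,-16,25],[47,-16,25],[47,-16,25],[47,-16,25]], rot=[[0,0,0.551],[0,0,0.551],[0,0,0.551],[0,0,0.551],[0,0,0.551]])

```text
clock: 38.18
ee_pos: [514.2, 229.4, 224.8]
eef_rot: [3.008, 0.901, 0.002]
wrist_force: [0.4, 0.2, 0.0]
opening: 1.0
finger_force: 0.0
```

>>> play_rows(grip=[1,1,1,1,1], dp=[[32,-38,25],[32,-38,25],[32,-38,25],[32,-38,25],[32,-38,25]], rot=[[0,0,0.551],[0,0,0.551],[0,0,0.551],[0,0,0.551],[0,0,0.551]])

```text
clock: 38.6
ee_pos: [520.0, 278.7, 199.8]
eef_rot: [3.14, 0.049, 0.003]
wrist_force: [-0.2, 0.2, 0.2]
opening: 1.001
finger_force: 0.0
```

```bash
python3 - <<'E'
from h import *
for i in range(5): snap("wrist")
C,im,d=snap("wrist","w9"); P=cloud(C,d); s=observe(); print(s["ee_pos"],s["q"])
g=(P[...,2]>66)&(P[...,2]<86)&(P[...,0]>430)&(P[...,0]<640)&(P[...,1]>220)&(P[...,1]<340)
n,l,st,ce=cv2.connectedComponentsWithStats(g.astype(np.uint8))
for i in range(1,n):
    if st[i,4]>60: Q=P[l==i]; print(cv2.minAreaRect(Q[:,:2].astype(np.float32)),np.median(Q[:,2]))
plan(([520.5,279,70],-88.1),([520.5,279,44],-88.1))
E
```

```text
[520.87106647 278.59491855 201.14849659] [ 4.00778442e-01  1.38678244e-03  1.80150409e+00 -1.02676821e-03
  1.33613422e+00  1.93764455e+00]
((522.3292236328125, 279.3674011230469), (20.363800048828125, 59.957916259765625), 3.3983209133148193) 73.29398110249156
0 dp [-0.7, -0.4, 131.1] rot [0.0, -0.003, 0.001] rows 3.3
1 dp [-0.0, -0.0, 26.0] rot [0.0, 0.0, -0.0] rows 0.6
```

>>> play_rows(grip=[1,1,1,1,1], dp=[[0,0,40],[0,0,80],[0,0,120],[0,0,131],[0,0,131]], rot=[[0,0,0],[0,0,0],[0,0,0],[0,0,0],[0,0,0]])

```text
clock: 39.32
ee_pos: [518.3, 277.4, 65.9]
eef_rot: [3.138, 0.052, -0.009]
wrist_force: [-0.4, 0.3, -0.5]
opening: 1.001
finger_force: 0.0
```

>>> play_rows(grip=[1,1,1,-1,-1], dp=[[0,0,10],[0,0,20],[0,0,25],[0,0,25],[0,0,25]], rot=[[0,0,0],[0,0,0],[0,0,0],[0,0,0],[0,0,0]])

```text
clock: 39.73
ee_pos: [522.1, 279.1, 46.2]
eef_rot: [-3.141, -0.051, -0.006]
wrist_force: [-1.2, -0.2, 1.2]
opening: 0.911
finger_force: 0.0
```

>>> play_rows(grip=[-1,-1,-1,-1,-1], dp=[[0,0,0],[0,0,0],[0,0,0],[0,0,0],[0,0,0]], rot=[[0,0,0],[0,0,0],[0,0,0],[0,0,0],[0,0,0]])

```text
clock: 40.15
ee_pos: [521.9, 279.0, 45.9]
eef_rot: [-3.141, -0.051, -0.005]
wrist_force: [-0.0, -0.6, 1.9]
opening: 0.634
finger_force: 25.0
```

>>> play_rows(grip=[-1,-1,-1,-1,-1], dp=[[0,0,-10],[0,0,-45],[0,0,-80],[0,0,-120],[0,0,-140]], rot=[[0,0,0],[0,0,0],[0,0,0],[0,0,0],[0,0,0]])

```text
clock: 40.57
ee_pos: [523.0, 279.6, 191.6]
eef_rot: [-3.138, -0.051, -0.014]
wrist_force: [1.4, -0.0, 0.5]
opening: 0.628
finger_force: 25.0
```

>>> play_rows(grip=[-1,-1,-1,-1,-1], dp=[[0,0,-40],[0,0,-80],[0,0,-116],[0,0,-116],[0,0,-116]], rot=[[0,0,0],[0,0,0],[0,0,0],[0,0,0],[0,0,0]])

```text
clock: 40.98
ee_pos: [522.0, 279.3, 305.8]
eef_rot: [-3.138, -0.051, -0.014]
wrist_force: [-0.1, 0.8, -1.5]
opening: 0.628
finger_force: 25.0
```

```bash
python3 - <<'E'
from h import *
for i in range(4): snap("wrist")
print(observe()["ee_pos"],observe()["opening"])
plan(([508,150,300],0),([490,-20,300],86.9),(ch(-262,0,75),86.9,32))
E
```

```text
[519.91247418 278.32877961 298.87571188] 0.6299206543251265
0 dp [-5.4, 42.6, -0.3] rot [0.0, 0.001, -0.513] rows 4.1
1 dp [-25.6, 34.5, -0.3] rot [0.0, 0.001, -0.513] rows 4.1
2 dp [-39.2, 17.5, -0.3] rot [0.0, 0.001, -0.513] rows 4.1
3 dp [-56.7, -6.0, -0.0] rot [0.0, 0.0, -0.506] rows 4.1
4 dp [-46.7, -32.7, -0.0] rot [0.0, 0.0, -0.506] rows 4.1
5 dp [-25.0, -51.2, -0.0] rot [0.0, 0.0, -0.506] rows 4.1
6 dp [-22.2, -1.1, 46.4] rot [-0.0, -0.559, -0.0] rows 4.5
```

>>> play_rows(grip=[-1,-1,-1,-1,-1], dp=[[-5,43,0],[-5,43,0],[-5,43,0],[-5,43,0],[-5,43,0]], rot=[[0,0,-0.513],[0,0,-0.513],[0,0,-0.513],[0,0,-0.513],[0,0,-0.513]])

```text
clock: 41.6
ee_pos: [516.5, 235.1, 299.1]
eef_rot: [3.024, 0.85, -0.002]
wrist_force: [-0.2, 0.1, -1.0]
opening: 0.626
finger_force: 25.0
```

>>> play_rows(grip=[-1,-1,-1,-1,-1], dp=[[-26,34,0],[-26,34,0],[-26,34,0],[-26,34,0],[-26,34,0]], rot=[[0,0,-0.513],[0,0,-0.513],[0,0,-0.513],[0,0,-0.513],[0,0,-0.513]])

```text
clock: 42.02
ee_pos: [512.2, 192.8, 299.9]
eef_rot: [2.711, 1.586, -0.0]
wrist_force: [-0.3, 0.2, -1.3]
opening: 0.628
finger_force: 25.0
```

>>> play_rows(grip=[-1,-1,-1,-1,-1], dp=[[-39,17,0],[-39,17,0],[-39,17,0],[-39,17,0],[-39,17,0]], rot=[[0,0,-0.513],[0,0,-0.513],[0,0,-0.513],[0,0,-0.513],[0,0,-0.513]])

```text
clock: 42.43
ee_pos: [508.1, 150.6, 300.4]
eef_rot: [2.221, 2.221, 0.001]
wrist_force: [-0.6, 0.2, -0.7]
opening: 0.629
finger_force: 25.0
```

>>> play_rows(grip=[-1,-1,-1,-1,-1], dp=[[-57,-6,0],[-57,-6,0],[-57,-6,0],[-57,-6,0],[-57,-6,0]], rot=[[0,0,-0.506],[0,0,-0.506],[0,0,-0.506],[0,0,-0.506],[0,0,-0.506]])

```text
clock: 42.85
ee_pos: [502.3, 93.6, 300.7]
eef_rot: [1.596, 2.704, 0.001]
wrist_force: [-0.0, 0.0, -0.5]
opening: 0.628
finger_force: 25.0
```

>>> play_rows(grip=[-1,-1,-1,-1,-1], dp=[[-47,-33,0],[-47,-33,0],[-47,-33,0],[-47,-33,0],[-47,-33,0]], rot=[[0,0,-0.506],[0,0,-0.506],[0,0,-0.506],[0,0,-0.506],[0,0,-0.506]])

```text
clock: 43.27
ee_pos: [496.3, 36.6, 300.9]
eef_rot: [0.869, 3.017, 0.001]
wrist_force: [0.4, -0.3, -0.7]
opening: 0.633
finger_force: 25.0
```

>>> play_rows(grip=[-1,-1,-1,-1,-1], dp=[[-25,-51,0],[-25,-51,0],[-25,-51,0],[-25,-51,0],[-25,-51,0]], rot=[[0,0,-0.506],[0,0,-0.506],[0,0,-0.506],[0,0,-0.506],[0,0,-0.506]])

```text
clock: 43.68
ee_pos: [490.6, -19.8, 300.9]
eef_rot: [0.086, 3.138, 0.001]
wrist_force: [0.4, 0.1, -0.7]
opening: 0.63
finger_force: 25.0
```

>>> play_rows(grip=[-1,-1,-1,-1,-1], dp=[[-22,-1,46],[-22,-1,46],[-22,-1,46],[-22,-1,46],[-22,-1,46]], rot=[[0,-0.56,0],[0,-0.56,0],[0,-0.56,0],[0,-0.56,0],[0,-0.56,0]])

```text
clock: 44.1
ee_pos: [511.1, -21.1, 253.3]
eef_rot: [0.076, 2.576, -0.015]
wrist_force: [0.4, -0.5, -2.1]
opening: 0.627
finger_force: 25.0
```

```bash
python3 - <<'E'
from h import *
for i in range(5): snap("wrist")
p,M=frame(); print((p-O)@np.c_[cd,cyv,cn], M[:,2], observe()["wrist_force"],observe()["opening"])
u,h=held(); print(u,h)
plan((ch(-235-u,-.5,max(h+3,24)),86.9,32))
E
```

```text
[-262.23464499    0.57068498   77.93643949] [ 0.53270606 -0.02726929 -0.84586088] [ 0.3341786   0.30538308 -0.93401094] 0.6280359739867685
back x 13.485566193283574 loop-edge z -32.99423878746789
16.644892161947464 25.181723514066235
0 dp [38.3, -1.1, 33.9] rot [0.002, 0.004, -0.0] rows 1.3
```

>>> play_rows(grip=[-1,-1,-1,-1,-1], dp=[[15,0,12],[27,0,24],[36,-1,32],[38,-1,33.5],[38,-1,33.5]], rot=[[0,0,0],[0,0,0],[0,0,0],[0,0,0],[0,0,0]])

```text
clock: 44.82
ee_pos: [498.6, -22.3, 206.8]
eef_rot: [0.068, 2.579, -0.019]
wrist_force: [-0.6, 0.0, -1.8]
opening: 0.629
finger_force: 25.0
```

>>> play_rows(grip=[-1,-1,1,1,1], dp=[[0,0,0],[0,0,0],[0,0,0],[0,0,0],[0,0,0]], rot=[[0,0,0],[0,0,0],[0,0,0],[0,0,0],[0,0,0]])

```text
clock: 45.23
ee_pos: [498.7, -22.3, 207.4]
eef_rot: [0.067, 2.577, -0.019]
wrist_force: [-0.6, 0.0, 0.4]
opening: 0.785
finger_force: 0.0
```

>>> play_rows(grip=[1,1,1,1,1], dp=[[0,0,0],[0,0,0],[0,0,0],[-30,0,-30],[-60,0,-60]], rot=[[0,0,0],[0,0,0],[0,0,0],[0,0,0],[0,0,0]])

```text
clock: 45.65
ee_pos: [514.1, -22.7, 282.2]
eef_rot: [0.068, 2.588, -0.017]
wrist_force: [1.3, 0.1, 2.6]
opening: 0.997
finger_force: 0.0
```

>>> play_rows(grip=[1,1,1,1,1], dp=[[0,80,-60],[0,160,-60],[0,160,-60],[0,160,-60],[0,160,-60]], rot=[[0,0,0],[0,0,0],[0,0,0],[0,0,0],[0,0,0]])

```text
clock: 46.07
ee_pos: [492.5, 144.3, 341.6]
eef_rot: [0.058, 2.575, -0.012]
wrist_force: [0.4, -0.5, -0.0]
opening: 0.998
finger_force: 0.0
```

```bash
python3 - <<'E'
from h import *
for i in range(6): snap("wrist")
C,im,d=snap("scene"); cv2.imwrite("pics/s4.png",cv2.resize(cv2.convertScaleAbs(im[100:330,150:400],alpha=1.4,beta=5),None,fx=2.6,fy=2.6,interpolation=cv2.INTER_CUBIC))
P=cloud(C,d); L=(P-O)@np.c_[cd,cyv,cn]
k=(abs(L[...,1])<40)&(L[...,2]>26)&(L[...,2]<40)&(L[...,0]>-300)&(L[...,0]<0); print("bush",L[k].round(0).tolist()[::6])
C,im,d=snap("top"); P=cloud(C,d); s=(P[...,2]>47)&(abs(P[...,1]+259)<78)&(P[...,0]>445)&(P[...,0]<598)&(P[...,2]<62); print("board px",s.sum())
g=(P[...,2]>46)&(P[...,2]<60)&(P[...,0]<425)&(P[...,0]>340)&(abs(P[...,1]+260)<90); print("scraper",cv2.minAreaRect(P[g][:,:2].astype(np.float32)))
E
```

```text
bush [[-219.0, -1.0, 31.0], [-218.0, 5.0, 33.0], [-217.0, 8.0, 32.0], [-212.0, 6.0, 32.0], [-153.0, -0.0, 29.0], [-152.0, 3.0, 29.0], [-151.0, 4.0, 26.0], [-87.0, 1.0, 32.0], [-87.0, 5.0, 31.0], [-86.0, 8.0, 30.0], [-80.0, 2.0, 26.0], [-20.0, -4.0, 28.0], [-19.0, -0.0, 29.0], [-17.0, 2.0, 31.0], [-16.0, 5.0, 31.0]]
board px 0
scraper ((380.7203674316406, -263.9106140136719), (20.898183822631836, 100.18126678466797), 2.714510917663574)
```

View pics/s4.png

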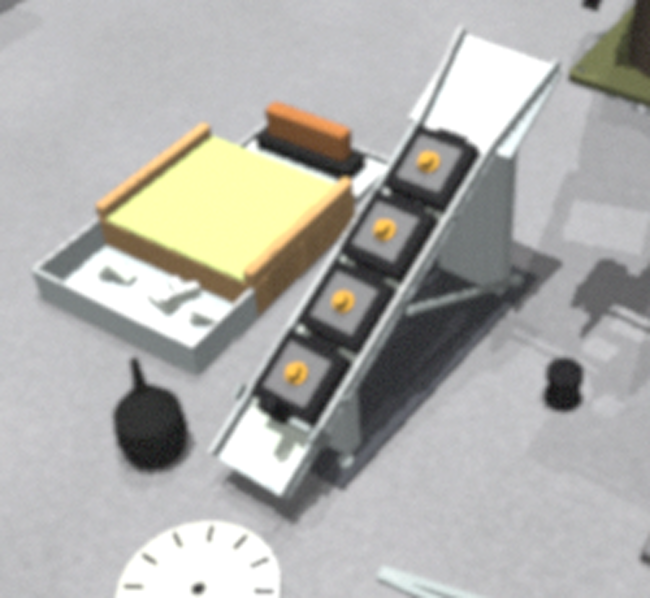

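All four movements are in the chute, bushes up at (295,373), (342,300), (384,230) and (428,160), loops uphill. The gate is shut, the board is clear and the scraper stands in its dish. I'm handing it in.

```bash
python3 -c "
from plant import *
print(job_done())"
```

```text
the job is handed in; nothing more can be done
None
```

The job is handed in: all four offcuts are in the catch tray and the scraper stands in its dish, the stop slide is pushed to its stop, and all four movements lie in the chute with bush up and loop uphill. I saw all of this in the last pictures, but no verdict came back after hand-in.

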